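# Hang the alignment target in the low dust cabinet

### The job

Lift the white alignment target out of its black cradle and hang it by its window on the hook inside the low clear-roofed dust cabinet, grip towards the open front; there is no room under the roof to pass it over the hook tip upright, so tilt it. Still holding it, feel it come to rest on the hook and press it fully home against the rear post, keeping it lightly touching both for about a second; then let go so that it hangs upright and still. Nothing may be forced or dropped, the cradle and the other parts stay as they are.

Things in the scene. Friction and masses are not known exactly. Their poses are not given: they have to be found in the camera images.
- target: Loose alignment target, 160 to 250 g: white upright plate 5 (x) x 70 (y) x 155 mm (z) with a ring pattern on its top 70 mm; a 10 mm steel rod leaves its -x face 30 mm above the lower edge and carries a black grip bar. Origin: centre of the plate's lower edge, mid thickness; z up the plate, -x along the rod to the grip. Starts upright in the cradle.
- eye (a point): Middle of the top edge of the target's only window, mid thickness: 85 mm above the target's origin, 70 mm below the plate's top. The window is a through hole 26 mm wide (y), centred, 30 mm high (55 to 85 mm above the lower edge). The hook goes through it and its top edge hangs on the hook. Axes as the target.
- grip (a point): Centre of the target's black grip bar, 70 (x) x 24 (y) x 22 mm (z): 120 mm in front (-x) of the plate's middle and 30 mm above its lower edge. Axes as the target. Hold it firmly: the plate's weight tends to turn it in the grip.
- cabinet: Fixed low dust cabinet, open in front (its -x, towards the robot) and behind. Origin: on the table below the hook's root; x points deeper in, y left, z up. Floor 8 mm thick, side walls' inner faces at y = +-132 mm, total height 205 mm; floor, sides and roof run from x = -85 (front) to +80 mm. All of it is rigid.
- roof (a point): Lower front edge of the cabinet's clear roof, middle: x = -85, z = 200 mm in the cabinet's axes. The roof's underside is flat at z = 200 mm, 5 mm thick. Home: eye at x = -2.5 mm, plate upright with its back face on the post, window edge on the root of the hook, lower edge 31 to 42 mm above the table.
- post: Fixed dark rear post inside the cabinet, same axes as the cabinet. Origin: on the table, in its front face, middle (it coincides with the cabinet's origin). The front face is the plane x = 0, 76 mm wide, up to z = 125 mm; above z = 70 mm it has a 36 mm wide slot in the middle, in which a small blue block, 3 mm behind the face, carries the hook.
- hookzone (a point): Middle of the hook root's possible heights (cabinet x = 0, y = 0, z = 115 mm), NOT the hook itself: the wire's centre at the root is anywhere from z = 110 to 120 mm. Hook: rigid 8 mm round steel wire in the plane y = 0, level at x = 0; from x = -2 mm it slopes up towards the front at 32 degrees to a round tip, centre x = -36 mm, 21 mm above the root. Seated, the eye is 6.5 mm above the root.
- cradle: Fixed black cradle holding the target upright. Base 115 x 90 mm, 14 mm thick (the plate's lower edge stands on it), a 10 mm slot for the plate between ribs up to z = 24 mm, a grey saddle 16 x 26 mm at x = -62 mm under the rod, up to z = 39 mm. Origin: on the table under the plate; axes as the target's at the start. The target lifts straight up out.
- cleaner: Bystander: small amber bottle, 36 mm diameter, 85 mm tall, standing inside the cabinet near its left (+y) wall. Origin: centre of underside.
- joystick: Bystander: joystick on a white round base, 68 mm diameter, 85 mm tall, black stick, standing behind the cradle. Origin: centre of underside.
- motor: Bystander: blue and black motor module, about 57 x 50 x 48 mm, standing behind the cradle. Origin: centre of underside of the blue part.
There are look-alikes about, which are no part of the job. There is more than one size of the target; the one meant has the size given above.

How it is judged (in metres and radians):
On the way, in this order (a step that is already met when the one before it is completed fails the run):
1. the target is lifted clear of the cradle (distance of target from where it was at the start of the episode above 0.04 m and contact force between target and cradle below 0.05 N and contact force between the fingers and target above 1 N), for 0.1 s.
2. still gripped, the target is home: upright, its window edge resting lightly on the hook (0.5 to 15 N) and its back lightly against the rear post (0.3 to 20 N) for 0.4 s (contact force between the fingers and target above 1 N and contact force between target and cabinet between 0.5 and 15 N and contact force between target and post between 0.3 and 20 N and x of eye in the frame of cabinet above -0.009 m and z of eye in the frame of cabinet below 0.132 m and z of target in the frame of cabinet above 0.024 m and angle between target's own z axis and vertical below 0.2 rad), for 0.4 s.
At the end, for the whole second after the job is handed in: The target hangs by its window on the hook, released and still: window edge within 9 mm of the post's face and 14 mm of the hook's plane, lower edge 24 to 46 mm above the table, upright within 0.2 rad, square to the cabinet within 0.35 rad, grip towards the open front (x of eye in the frame of cabinet between -0.009 and 0.006 m and y of eye in the frame of cabinet between -0.014 and 0.014 m and z of target in the frame of cabinet between 0.024 and 0.046 m and angle between target's own z axis and vertical below 0.2 rad and angle between the x axis of target and the x axis of cabinet, either way round below 0.35 rad and x of grip in the frame of cabinet below -0.08 m and linear speed of target below 0.02 m/s and contact force between the fingers and target below 0.05 N and contact force between target and cabinet above 0.5 N); the robot touches nothing.
It fails at once if the target is forced or knocked against the cabinet or its hook (over 25 N) or the rear post (over 30 N) (contact force between target and cabinet above 25 N or contact force between target and post above 30 N).
It fails at once if the bottle in the cabinet is pushed by more than 20 mm or tipped (distance of cleaner from where it was at the start of the episode above 0.02 m or angle between cleaner's own z axis and vertical above 0.4 rad).
It fails at once if the joystick or the motor module is pushed by more than 20 mm (distance of any of joystick, motor from where it was at the start of the episode above 0.02 m).
It also fails if it takes over 67 s, if anything falls off the work surface, if the arm or the gripper's body presses on something with over 40 N, if the wrist force passes 120 N, or if a joint passes its speed limit or range.

### The arm

A 7-joint arm with a two-finger parallel gripper is mounted at the origin on the work surface. World frame = base frame: x ahead of the robot, y to its left, z up, the work surface at z = 0. Lengths are in mm, angles in rad, forces in N, time in s.
With the tool pointing down it reaches from about 350 to 900 mm from the base axis. Payload 19.9 kg.
Tool frame: the origin (TCP) lies on the centre line of the jaws, within the pads' length; the fingertips stand ahead of it and the grasp point (between the pads) lies 11 mm behind it (tip_reach is the z of the fingertips in the tool frame, in mm); z points along the fingers, y is the direction in which the jaws open and shut (so a half turn about z gives the same grasp; the last joint's range is limited). The gripper opens to 85 mm and grips with 20 to 120 N. Pads are 22 mm wide; open, the fingers measure 114 mm over their backs; the gripper's body (76 mm by 85 mm) begins 54 mm behind the grasp point. The pads swing forward as they close: fully open they stand 13 mm farther back than shut.
Start: joints at [-1.145, 0.417, -0.01, 1.614, 0.005, 1.111, -0.053], TCP at [281.814, 557.838, 239.26] pointing down, gripper open.
Joint ranges: [-2.81, 2.81], [-0.39, 2.02], [-1.27, 1.25], [0.06, 2.57], [-1.19, 4.33], [0.19, 2], [-2.82, 2.82]. Speed limits (rad/s): [1.89, 1.89, 2.39, 2.39, 3.01, 3.01, 3.01].

### API

Orientations are given as a unit quaternion [x, y, z, w].
In Python, from plant import state, get_image, sign_off, tip_reach gives the robot as it stands.
- The arm moves only by the tool jog_arm, never from a script. Its argument "plan" is a list that holds one entry, the list of rows, each a list of 4 numbers: the shift along the tool's x, y, z in m, then the turn about the tool's z in rad. A call has exactly 5 rows; each row shifts and turns the commanded pose from where the row before left it, along the tool's axes as they then stand; what a row does not reach is not made up. A row lasts 1/8 s, in which the tool goes at most 62.5 mm and 10.7 degrees, less where a joint would pass 70% of its speed; a pose out of reach is approached as far as the arm can. A call is refused whole if a number of a shift passes 0.0625 or a number of a turn 0.188, either way. A call with a gripper value outside its range is refused whole. "gripper" is the opening, from 0 (shut) to 1 (fully open), set as the call begins (left out, the last holds). The fingers move at their own pace and stop on an object; the grip force is fixed at half the most. Time passes only in rows, so rows that do not move let the fingers close, or fill a call up. It gives the time, the measured TCP pose, the force and the opening at its end, in the units of the state.
- state(): the state, without advancing time (a new reading comes with each control period).
- get_image(name): name is "side" or "top" or "wrist"; returns a dict with "pixels" (480x640x3 uint8, red, green, blue), "fovy" (degrees; the focal length in pixels is half the picture's height over the tangent of half this angle, whatever the lens; pixels are square), "cx", "cy" (the principal point, pixels), "k1" (the pictures are not rectified: a ray, as slopes to the right and down, at radius r is drawn at 1 + k1 r^2 times it, then the intrinsics apply), "camera_from_world" (4x4, takes a point from world to camera coordinates). Camera axes: x right, y up, looking along -z (the intrinsics and any distortion apply to the point x, -y, -z); pixel columns grow to the right and rows downward; lengths in mm; the calibration is good to about 2 mm. A picture is of the moment at which its call begins. There is no depth.
- sign_off(): hands the job in, once; it reports no verdict.
The state is a dict: "t": time; "qpos": joint angles; "qvel": joint speeds; "joint_efforts": joint torques, N m; "position": TCP position; "ee_rot": TCP orientation; "wrist_force": force on the tool from outside, world axes, zero at the start; "wrist_torque": the same for the moment, N m; "gripper_width": finger opening in mm.
Only numpy, scipy, OpenCV 4.12 (cv2) and the standard library are available. Lean on these libraries where they do the work, as an engineer would, in place of code of your own. Each camera call takes 0.05 s, during which the arm holds its last target.

## Working session

There is one attempt and no reset: what is moved stays moved. The work goes in short steps, Python scripts to look and compute and a tool call to move; the robot and the scene stay as the last step left them, time stands still between calls to the robot, and variables do not carry over. Pictures are saved under pics/ and viewed, and the job is handed in when it is done.

Besides the shell and the picture viewer there is one more tool, called after "Call:" by a JSON object that holds its "op" and its "data". jog_arm: Moves the arm, as the interface text tells. Its arguments: {"type":"object","properties":{"plan":{"type":"array","items":{"type":"array","items":{"type":"array","items":{"type":"number"}}}},"gripper":{"type":"number"}},"required":["plan"]}

```bash
ls; mkdir -p pics; python3 - <<'E'
from plant import state,get_image,tip_reach
import cv2,pickle
s=state();print(s);print(tip_reach() if callable(tip_reach) else tip_reach)
d={}
for n in ["side","top","wrist"]:
    im=get_image(n);d[n]=im
    cv2.imwrite(f"pics/{n}0.png",im["pixels"][:,:,::-1])
    print(n,{k:v for k,v in im.items() if k!="pixels"})
pickle.dump(d,open("im0.pkl","wb"))
E
```

```text
pics
{'t': 0.0, 'qpos': array([-1.14448661,  0.41796385, -0.0102984 ,  1.61417246,  0.00470234,
        1.11068075, -0.05297988]), 'qvel': array([-0.00017089,  0.00067653, -0.00172768,  0.00012739, -0.00222205,
        0.00010791, -0.00074627]), 'joint_efforts': array([ 6.56571883e-04, -8.64462590e+01,  6.79025855e-01, -4.34891582e+01,
        1.91168964e-02,  7.35053181e-03, -5.56366865e-05]), 'position': array([281.69481595, 557.54694914, 238.66731463]), 'ee_rot': array([ 2.31765512e-01,  9.72771498e-01, -5.93168706e-04, -9.28783123e-05]), 'wrist_force': array([-0.6940261 ,  0.56496295,  0.28339039]), 'wrist_torque': array([-0.02263537,  0.02312355, -0.01407767]), 'gripper_width': 85.42703368019623}
8.0
side {'fovy': 43.22124686717723, 'cx': 322.41978698665434, 'cy': 248.81223554997948, 'k1': -0.023940213722040686, 'camera_from_world': array([[-9.91327185e-01, -1.31113037e-01,  8.93219333e-03,
         6.27785534e+02],
       [ 9.01574264e-02, -6.29067248e-01,  7.72104938e-01,
        -1.05321617e+02],
       [-9.56140728e-02,  7.66213919e-01,  6.35432278e-01,
        -1.11558795e+
[... 340 characters left out ...]
636e-02,  1.29214054e-01,
        -6.40970621e+02],
       [-1.29178449e-01, -3.04221773e-03,  9.91616697e-01,
        -8.85145668e+02],
       [ 0.00000000e+00,  0.00000000e+00,  0.00000000e+00,
         1.00000000e+00]])}
wrist {'fovy': 61.13713975593655, 'cx': 313.8319866873318, 'cy': 247.85044248080823, 'k1': -0.051389528162328536, 'camera_from_world': array([[ 4.50787790e-01,  8.92629135e-01, -1.89602643e-03,
        -6.23937101e+02],
       [-8.61719208e-01,  4.34621822e-01, -2.61808859e-01,
         3.36876710e+01],
       [-2.32874161e-01,  1.19654079e-01,  9.65117882e-01,
        -3.79532277e+02],
       [ 0.00000000e+00,  0.00000000e+00,  0.00000000e+00,
         1.00000000e+00]])}
```

View pics/side0.png

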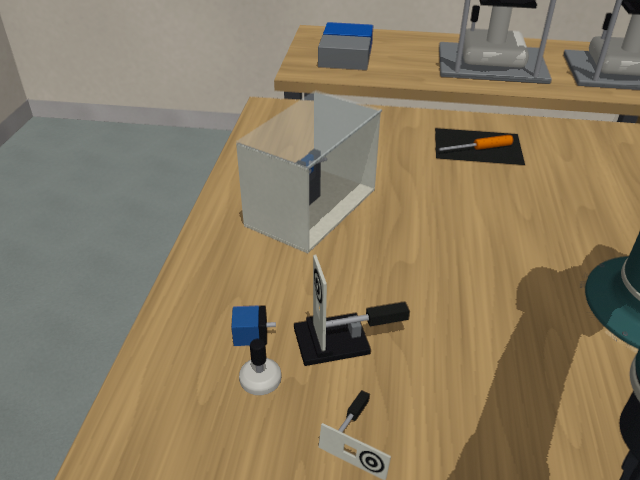

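View pics/top0.png

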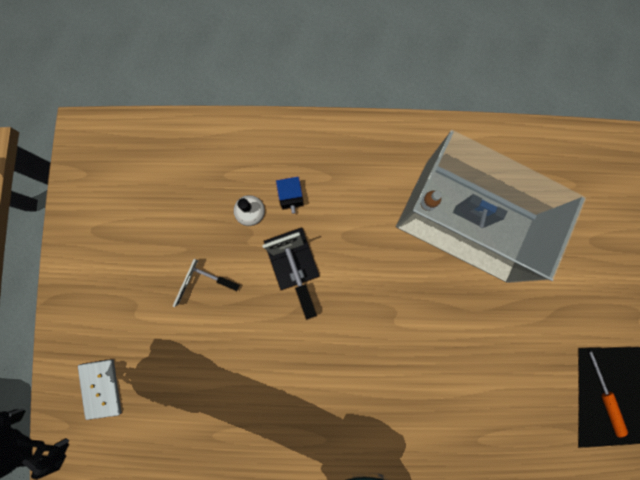

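View pics/wrist0.png

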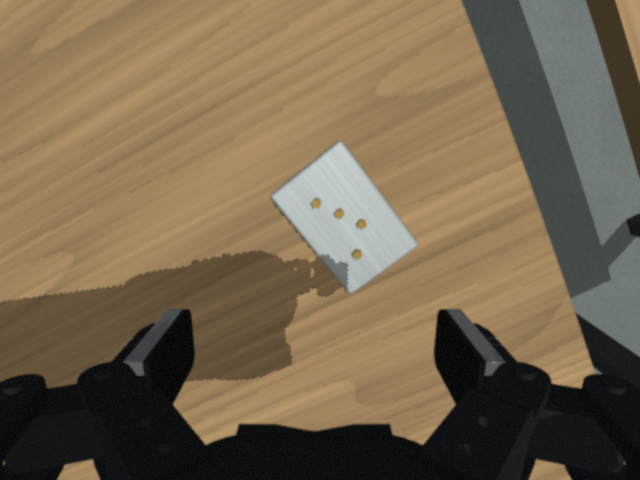

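```bash
cat > h.py <<'E'
import numpy as np,cv2
def proj(im,P):
    P=np.atleast_2d(P).astype(float);T=im["camera_from_world"]
    c=P@T[:3,:3].T+T[:3,3]
    a=c[:,0]/-c[:,2];b=-c[:,1]/-c[:,2]
    r2=a*a+b*b;k=1+im["k1"]*r2;f=240/np.tan(np.radians(im["fovy"])/2)
    return np.c_[im["cx"]+f*a*k,im["cy"]+f*b*k]
def crop(im,name,x0,y0,x1,y1,s):
    p=im["pixels"][y0:y1,x0:x1,::-1]
    cv2.imwrite(name,cv2.resize(p,None,fx=s,fy=s,interpolation=cv2.INTER_CUBIC))
E
python3 - <<'E'
import pickle
from h import *
d=pickle.load(open("im0.pkl","rb"))
crop(d["top"],"pics/t_cr.png",230,170,350,330,3.7) 
crop(d["top"],"pics/t_cab.png",385,120,595,290,3.7)
crop(d["side"],"pics/s_cr.png",280,250,420,370,5)
crop(d["side"],"pics/s_cab.png",225,85,390,255,3.5)
E
```

```text
(no output)
```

View pics/t_cr.png

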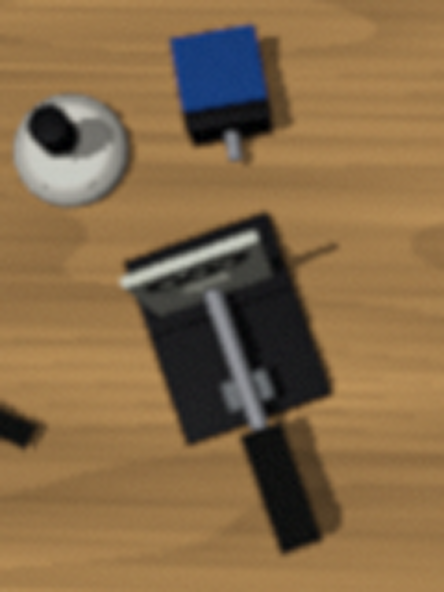

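View pics/t_cab.png

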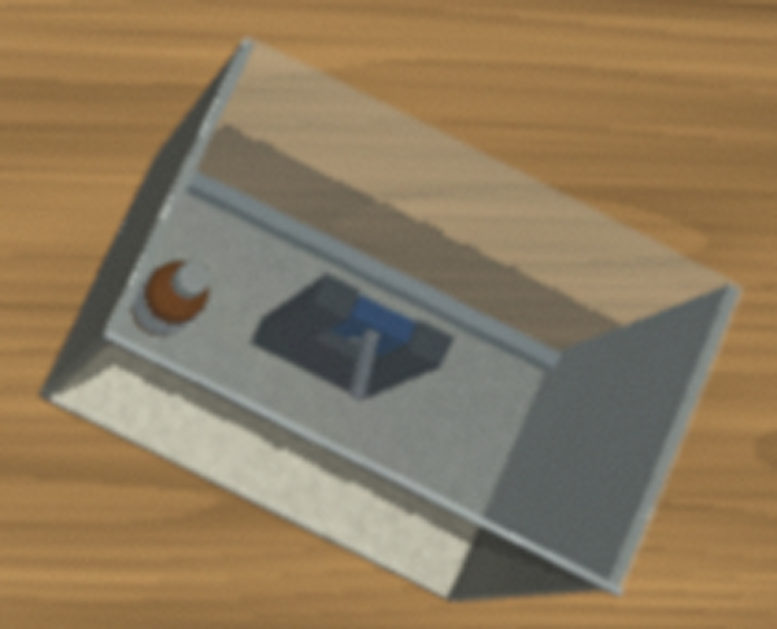

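View pics/s_cr.png

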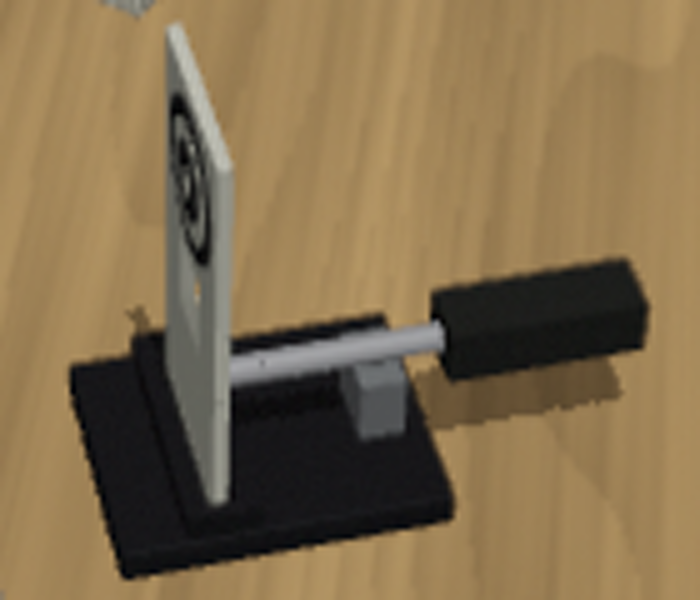

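View pics/s_cab.png

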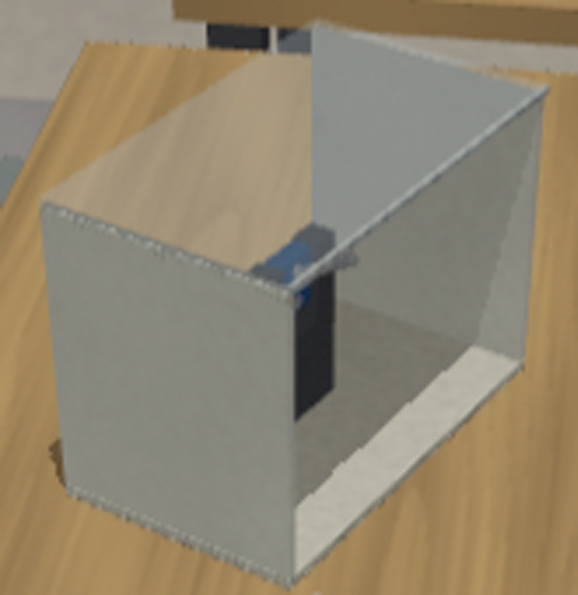

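```bash
cat > fit.py <<'E'
import pickle
from h import *
from scipy.optimize import least_squares
d=pickle.load(open("im0.pkl","rb"))
def tf(p,P,z0=0):
    c,s=np.cos(p[2]),np.sin(p[2]);P=np.atleast_2d(P).astype(float)
    return np.c_[p[0]+c*P[:,0]-s*P[:,1],p[1]+s*P[:,0]+c*P[:,1],P[:,2]+z0]
T=lambda u,v:(230+(u)/3.7,170+(v)/3.7)
S=lambda u,v:(280+u/5,250+v/5)
obs=[("top",(0,35,155),T(123,283)),("top",(0,-35,155),T(259,236)),("top",(-155,12,41),T(283,552)),("top",(-155,-12,41),T(323,538)),
("top",(-85,12,41),T(243,435)),
("side",(-2.5,35,155),S(229,168)),("side",(-2.5,35,0),S(218,503)),("side",(0,-35,155),S(173,28)),
("side",(-85,-12,41),S(432,292)),("side",(-85,12,41),S(447,325)),("side",(-155,12,41),S(648,310)),("side",(-155,-12,41),S(631,260))]
def res(p):return np.concatenate([proj(d[n],tf(p,P,14))[0]-o for n,P,o in obs])
r=least_squares(res,[700,150,0.3],loss="soft_l1");print("target",r.x);print(res(r.x).reshape(-1,2).round(1))
tg=r.x
T=lambda u,v:(385+u/3.7,120+v/3.7)
S=lambda u,v:(225+u/3.5,85+v/3.5)
obc=[("top",80,1,205,T(247,40)),("top",80,-1,205,T(740,290)),("top",-85,1,205,T(108,335)),("top",-85,-1,205,T(617,592)),
("top",-85,1,0,T(45,397)),
("side",-85,1,205,S(292,292)),("side",80,1,205,S(43,203)),("side",80,1,0,S(68,492)),("side",-85,1,0,S(290,583)),("side",-85,-1,205,S(547,90)),("side",-85,-1,0,S(520,370)),("side",80,-1,205,S(315,22))]
def resc(p):return np.concatenate([proj(d[n],tf(p,(x,y*p[3],z)))[0]-o for n,x,y,z,o in obc])
r=least_squares(resc,[750,-200,-0.4,137],loss="soft_l1");print("cab",r.x);print(resc(r.x).reshape(-1,2).round(1))
cb=r.x
for n in d:
    im=d[n];t=im["camera_from_world"];print(n,"cam at",(-t[:3,:3].T@t[:3,3]).round())
# hook tip, solve for root height along with small offset
for h in (110,115,120):
    for n in("top","side"):
        q=proj(im:=d[n],tf(cb,[(-36,0,h+21),(0,0,h),(-39.4,0,h+23)]));
        q=(q-(385,120))*3.7 if n=="top" else (q-(225,85))*3.5
        print(h,n,q.round(0).tolist())
np.save("tg.npy",tg);np.save("cb.npy",cb)
print("grip world",tf(tg,(-135,0,30),14))
E
python3 fit.py
```

```text
target [616.60865332 175.02243653 -18.49315569]
[[-0.  -0.7]
 [-0.2 -0.6]
 [-1.   0.8]
 [-0.6  0.6]
 [-1.3 -0.3]
 [ 0.2 -0.9]
 [ 1.2  0.8]
 [-0.2 -2. ]
 [-0.3 -1.7]
 [ 0.7  1.7]
 [ 0.2 -1.8]
 [-1.  -1.5]]
cab [ 6.86654393e+02 -2.17490958e+02 -4.46856656e-01  1.35924079e+02]
[[ 0.2 -0.3]
 [-0.5 -0.4]
 [-0.2 -0.4]
 [-0.3 -0.4]
 [-2.   0.5]
 [-0.2 -2.6]
 [-0.1 -2.5]
 [ 0.4 -0.1]
 [ 0.9  1.4]
 [-0.3 -1.6]
 [ 1.2 -0.4]
 [ 0.5 -1.3]]
side cam at [525. 871. 785.]
top cam at [519.  98. 961.]
wrist cam at [222. 588. 374.]
110 top [[351.0, 395.0], [364.0, 342.0], [350.0, 400.0]]
110 side [[353.0, 265.0], [302.0, 278.0], [358.0, 264.0]]
115 top [[355.0, 393.0], [368.0, 340.0], [353.0, 399.0]]
115 side [[353.0, 258.0], [302.0, 270.0], [358.0, 256.0]]
120 top [[358.0, 392.0], [371.0, 338.0], [357.0, 397.0]]
120 side [[353.0, 250.0], [302.0, 263.0], [358.0, 249.0]]
grip world [[490.09220699 127.92053837  44.        ]]
```

```bash
cat > mv.py <<'E'
import sys,numpy as np
from plant import state
from scipy.spatial.transform import Rotation as R
def plan(pos,yawx,n,p0=None):
    """pos: world target mm; yawx: world angle of tool x; n rows"""
    s=state();p=np.array(s["position"]) if p0 is None else np.array(p0)
    r=R.from_quat(s["ee_rot"])
    X=r.as_matrix()[:,0];a=np.arctan2(X[1],X[0])
    dy=(yawx-a+np.pi)%(2*np.pi)-np.pi
    dp=np.array(pos)-p; rows=[]
    for i in range(n):
        ang=a+dy*i/n
        c,sn=np.cos(ang),np.sin(ang)
        ex=np.array([c,sn,0]);ey=np.array([sn,-c,0])
        rows.append([round(float(v),4) for v in (dp@ex/n/1000,dp@ey/n/1000,-dp[2]/n/1000,-dy/n)])
    print("t",s["t"],"pos",p.round(1),"yawx",round(a,3),"tool z",r.as_matrix()[:,2].round(4),"w",round(s["gripper_width"],1),"F",s["wrist_force"].round(2),"M",s["wrist_torque"].round(2))
    for k in range(0,n,5):print(rows[k:k+5])
E
python3 - <<'E'
from mv import *
plan((490,128,190),3.498,10)
E
```

```text
t 0.15 pos [281.7 557.6 238.8] yawx 2.674 tool z [-3.e-04 -8.e-04 -1.e+00] w 85.6 F [0.03 0.19 0.31] M [-0.02  0.04  0.  ]
[[-0.038, -0.029, 0.0049, -0.0824], [-0.0355, -0.032, 0.0049, -0.0824], [-0.0327, -0.0348, 0.0049, -0.0824], [-0.0297, -0.0374, 0.0049, -0.0824], [-0.0265, -0.0397, 0.0049, -0.0824]]
[[-0.0232, -0.0417, 0.0049, -0.0824], [-0.0197, -0.0435, 0.0049, -0.0824], [-0.016, -0.045, 0.0049, -0.0824], [-0.0123, -0.0461, 0.0049, -0.0824], [-0.0084, -0.047, 0.0049, -0.0824]]
```

Call:
{"op": "jog_arm", "data": {"plan": [[[-0.038, -0.029, 0.0049, -0.0824], [-0.0355, -0.032, 0.0049, -0.0824], [-0.0327, -0.0348, 0.0049, -0.0824], [-0.0297, -0.0374, 0.0049, -0.0824], [-0.0265, -0.0397, 0.0049, -0.0824]]]}}

```text
t: 0.78
position: [386.4, 341.3, 214.6]
ee_rot: [0.027, 1.0, -0.0, -0.0]
wrist_force: [0.6, 0.3, -0.4]
gripper_width: 85.7
```

Call:
{"op": "jog_arm", "data": {"plan": [[[-0.0232, -0.0417, 0.0049, -0.0824], [-0.0197, -0.0435, 0.0049, -0.0824], [-0.016, -0.045, 0.0049, -0.0824], [-0.0123, -0.0461, 0.0049, -0.0824], [-0.0084, -0.047, 0.0049, -0.0824]]]}}

```text
t: 1.4
position: [490.5, 126.7, 190.2]
ee_rot: [-0.179, 0.984, -0.0, 0.0]
wrist_force: [0.9, 0.6, -0.2]
gripper_width: 85.5
```

```bash
python3 - <<'E'
from mv import *
from h import *
from plant import get_image
import pickle
im=get_image("wrist");cv2.imwrite("pics/w1.png",im["pixels"][:,:,::-1]);pickle.dump(im,open("w1.pkl","wb"))
plan((490,128,190),3.498,5)
E
```

```text
t 1.45 pos [492.5 120.5 189.6] yawx -2.783 tool z [ 3.0e-04 -2.3e-03 -1.0e+00] w 85.7 F [  1.61 -10.35  -1.81] M [-0.49 -0.1  -0.04]
[[-0.0001, 0.0016, -0.0001, 0.0004], [-0.0001, 0.0016, -0.0001, 0.0004], [-0.0001, 0.0016, -0.0001, 0.0004], [-0.0001, 0.0016, -0.0001, 0.0004], [-0.0001, 0.0016, -0.0001, 0.0004]]
```

View pics/w1.png

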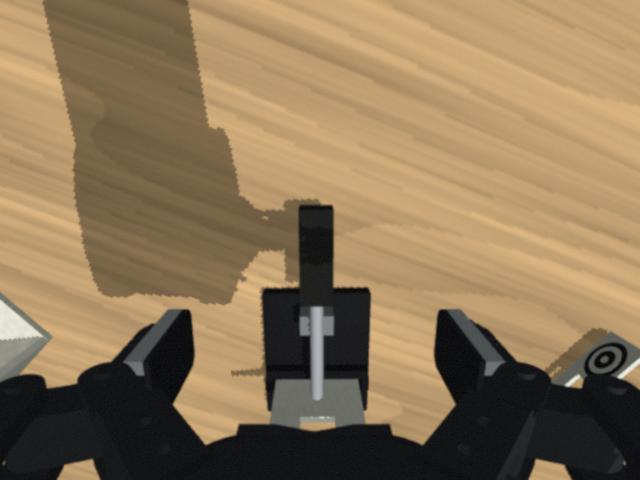

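Call:
{"op": "jog_arm", "data": {"plan": [[[0, 0, 0.02, 0], [0, 0, 0.02, 0], [0, 0, 0.01, 0], [0, 0, 0, 0], [0, 0, 0, 0]]]}}

```text
t: 2.08
position: [490.3, 128.3, 140.9]
ee_rot: [-0.177, 0.984, 0.0, 0.0]
wrist_force: [0.4, 0.1, -0.3]
gripper_width: 85.2
```

```bash
python3 - <<'E'
from mv import *
from h import *
from plant import get_image
import pickle
im=get_image("wrist");cv2.imwrite("pics/w2.png",im["pixels"][:,:,::-1]);pickle.dump(im,open("w2.pkl","wb"))
crop(im,"pics/w2c.png",250,150,390,470,1.8)
tg=np.load("tg.npy")
c,s=np.cos(tg[2]),np.sin(tg[2])
for P in [(-155,12,41),(-155,-12,41),(-85,12,41),(-85,-12,41),(0,0,30)]:
    w=(tg[0]+c*P[0]-s*P[1],tg[1]+s*P[0]+c*P[1],P[2]+14);print(P,proj(im,w).round(1))
plan((490,128,140),3.498,5)
E
```

```text
(-155, 12, 41) [[334.5 224.5]]
(-155, -12, 41) [[291.3 224.5]]
(-85, 12, 41) [[332.9 338.6]]
(-85, -12, 41) [[293.  338.6]]
(0, 0, 30) [[313.1 441.8]]
t 2.125 pos [490.4 128.2 141. ] yawx -2.785 tool z [ 9.e-04  2.e-04 -1.e+00] w 85.4 F [-0.04 -0.78  0.53] M [-0.01 -0.03  0.04]
[[0.0001, -0.0, 0.0002, -0.0], [0.0001, -0.0, 0.0002, -0.0], [0.0001, -0.0, 0.0002, -0.0], [0.0001, -0.0, 0.0002, -0.0], [0.0001, -0.0, 0.0002, -0.0]]
```

View pics/w2.png

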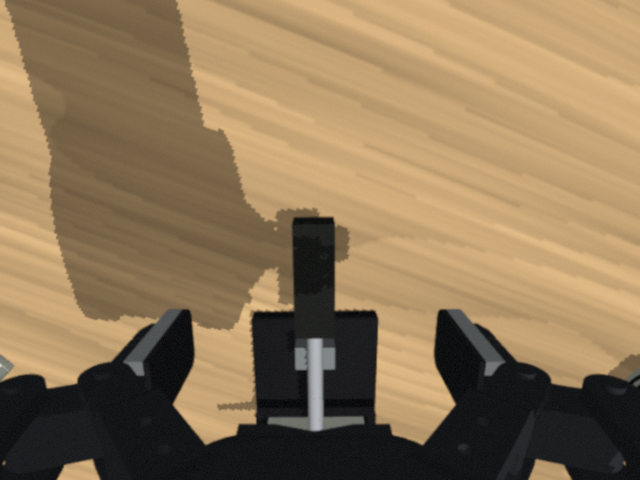

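Call:
{"op": "jog_arm", "data": {"plan": [[[0, 0, 0.025, 0], [0, 0, 0.03, 0], [0, 0, 0.03, 0], [0, 0, 0.018, 0], [0, 0, 0.005, 0]]]}}

```text
t: 2.75
position: [489.9, 128.0, 31.9]
ee_rot: [-0.177, 0.984, -0.0, -0.0]
wrist_force: [0.9, 0.4, 0.1]
gripper_width: 85.6
```

Call:
{"op": "jog_arm", "data": {"plan": [[[0, 0, 0, 0], [0, 0, 0, 0], [0, 0, 0, 0], [0, 0, 0, 0], [0, 0, 0, 0]]], "gripper": 0}}

```text
t: 3.38
position: [490.3, 128.2, 32.6]
ee_rot: [-0.177, 0.984, 0.0, 0.0]
wrist_force: [-0.0, 0.2, 4.7]
gripper_width: 22.9
```

```bash
python3 - <<'E'
from mv import *
plan((490,128,140),3.498,5)
E
```

```text
t 3.375 pos [490.3 128.2  32.6] yawx -2.785 tool z [ 6.e-04  1.e-04 -1.e+00] w 22.9 F [-0.02  0.17  4.74] M [ 0.02 -0.14  0.02]
[[0.0001, -0.0, -0.0215, -0.0], [0.0001, -0.0, -0.0215, -0.0], [0.0001, -0.0, -0.0215, -0.0], [0.0001, -0.0, -0.0215, -0.0], [0.0001, -0.0, -0.0215, -0.0]]
```

Call:
{"op": "jog_arm", "data": {"plan": [[[0, 0, -0.004, 0], [0, 0, -0.01, 0], [0, 0, -0.02, 0], [0, 0, -0.016, 0], [0, 0, -0.01, 0]]]}}

```text
t: 4.0
position: [490.2, 128.2, 93.4]
ee_rot: [-0.177, 0.984, 0.0, 0.0]
wrist_force: [-1.0, 0.1, -2.3]
gripper_width: 23.0
```

Call:
{"op": "jog_arm", "data": {"plan": [[[0, 0, -0.015, 0], [0, 0, -0.02, 0], [0, 0, -0.015, 0], [0, 0, -0.01, 0], [0, 0, 0, 0]]]}}

```text
t: 4.62
position: [490.2, 128.2, 152.8]
ee_rot: [-0.177, 0.984, 0.0, 0.0]
wrist_force: [0.1, -0.7, -4.1]
gripper_width: 23.3
```

```bash
python3 - <<'E'
from mv import *
from h import *
from plant import get_image
im=get_image("side");cv2.imwrite("pics/s3.png",im["pixels"][:,:,::-1])
crop(im,"pics/s3c.png",260,200,460,370,4)
plan((490,128,140),3.498,5)
E
```

```text
t 4.675 pos [490.  128.1 152.2] yawx -2.785 tool z [ 0.e+00 -1.e-04 -1.e+00] w 23.0 F [-0.01  0.73 -2.69] M [-0.1   0.22 -0.  ]
[[0.0, -0.0, 0.0024, -0.0], [0.0, -0.0, 0.0024, -0.0], [0.0, -0.0, 0.0024, -0.0], [0.0, -0.0, 0.0024, -0.0], [0.0, -0.0, 0.0024, -0.0]]
```

View pics/s3c.png

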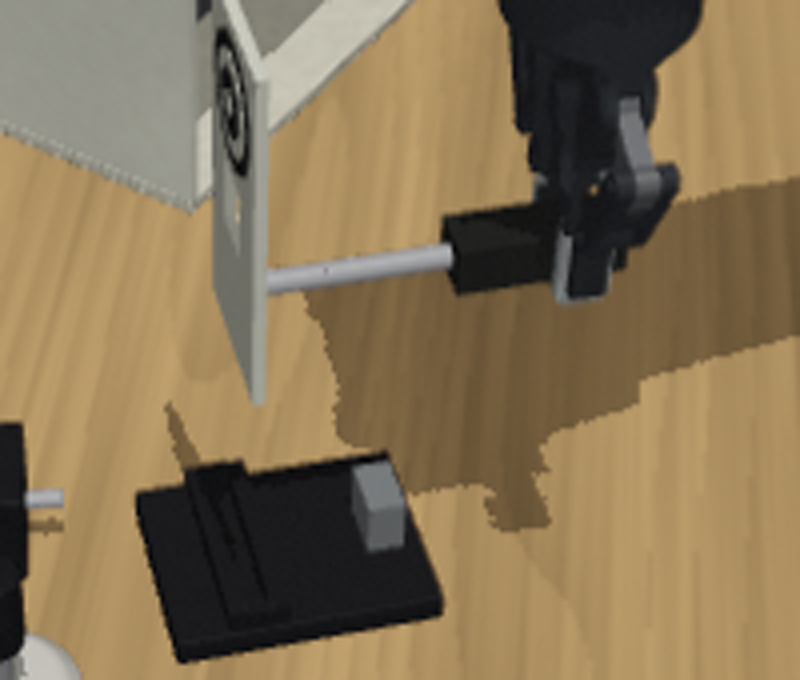

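```bash
cat > ov.py <<'E'
import pickle
from h import *
d=pickle.load(open("im0.pkl","rb"));cb=np.load("cb.npy")
def tf(p,P):
    c,s=np.cos(p[2]),np.sin(p[2]);P=np.atleast_2d(P).astype(float)
    return np.c_[p[0]+c*P[:,0]-s*P[:,1],p[1]+s*P[:,0]+c*P[:,1],P[:,2]]
out=[]
for n,(x0,y0,x1,y1) in (("top",(445,185,515,235)),("side",(285,140,340,215))):
    im=d[n];s=8
    p=cv2.resize(im["pixels"][y0:y1,x0:x1,::-1],None,fx=s,fy=s,interpolation=cv2.INTER_CUBIC)
    def pl(P,col,off=(0,0)):
        q=((proj(im,tf(cb,P))+off-(x0,y0)+.5)*s).astype(int)
        cv2.polylines(p,[q.reshape(-1,1,2)],False,col,1)
    pl([(0,38,0),(0,38,125),(0,18,125),(0,18,70),(0,-18,70),(0,-18,125),(0,-38,125),(0,-38,0),(0,38,0)],(0,255,255))
    for h,c in ((110,(0,0,255)),(115,(0,255,0)),(120,(255,0,0))):
        pl([(0,0,h),(-2,0,h),(-36,0,h+21)],c)
    out.append(p)
    cv2.imwrite(f"pics/ov_{n}.png",p)
E
python3 ov.py
```

```text
(no output)
```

View pics/ov_top.png

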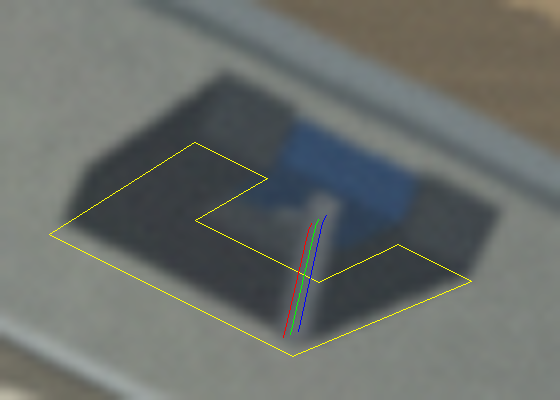

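View pics/ov_side.png

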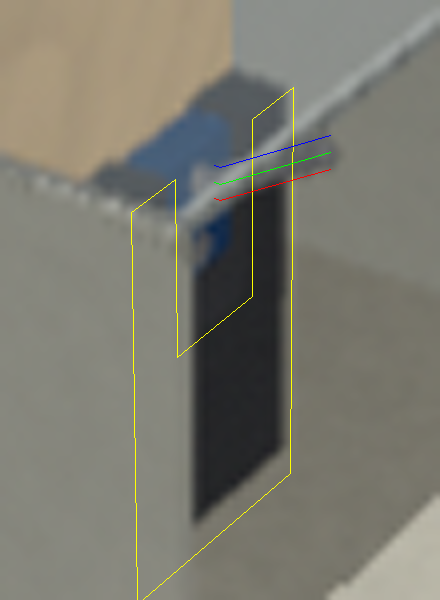

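```bash
python3 - <<'E'
from mv import *
plan((418,-88.6,152),2.695,10)
E
```

```text
t 4.675 pos [490.  128.1 152.2] yawx -2.785 tool z [ 0.e+00 -1.e-04 -1.e+00] w 23.0 F [-0.01  0.73 -2.69] M [-0.1   0.22 -0.  ]
[[0.0143, -0.0178, 0.0, 0.0803], [0.0128, -0.0189, 0.0, 0.0803], [0.0113, -0.0199, 0.0, 0.0803], [0.0096, -0.0207, 0.0, 0.0803], [0.008, -0.0214, 0.0, 0.0803]]
[[0.0062, -0.022, 0.0, 0.0803], [0.0044, -0.0224, 0.0, 0.0803], [0.0026, -0.0227, 0.0, 0.0803], [0.0008, -0.0228, 0.0, 0.0803], [-0.001, -0.0228, 0.0, 0.0803]]
```

Call:
{"op": "jog_arm", "data": {"plan": [[[0.0143, -0.0178, 0, 0.0803], [0.0128, -0.0189, 0, 0.0803], [0.0113, -0.0199, 0, 0.0803], [0.0096, -0.0207, 0, 0.0803], [0.008, -0.0214, 0, 0.0803]]]}}

```text
t: 5.3
position: [453.6, 18.1, 152.4]
ee_rot: [0.025, 1.0, -0.0, 0.0]
wrist_force: [1.0, -0.5, -2.3]
gripper_width: 23.2
```

Call:
{"op": "jog_arm", "data": {"plan": [[[0.0062, -0.022, 0, 0.0803], [0.0044, -0.0224, 0, 0.0803], [0.0026, -0.0227, 0, 0.0803], [0.0008, -0.0228, 0, 0.0803], [-0.001, -0.0228, 0, 0.0803]]]}}

```text
t: 5.92
position: [417.6, -90.1, 152.4]
ee_rot: [0.224, 0.975, -0.0, 0.0]
wrist_force: [-0.5, -0.0, -1.8]
gripper_width: 23.0
```

Call:
{"op": "jog_arm", "data": {"plan": [[[0, 0, 0.006, 0], [0, 0, 0.01, 0], [0, 0, 0.01, 0], [0, 0, 0.01, 0], [0, 0, 0.005, 0]]]}}

```text
t: 6.55
position: [417.8, -88.5, 110.5]
ee_rot: [0.221, 0.975, -0.0, -0.001]
wrist_force: [-0.1, 0.4, -2.6]
gripper_width: 23.0
```

```bash
python3 - <<'E'
from mv import *
from h import *
from plant import get_image
im=get_image("side");cv2.imwrite("pics/s4.png",im["pixels"][:,:,::-1])
plan((418,-88.6,111),2.695,5)
E
```

```text
t 6.6 pos [417.7 -88.5 110.2] yawx 2.695 tool z [-1.4e-03 -1.0e-04 -1.0e+00] w 23.3 F [-1.4   0.31 -2.6 ] M [0.13 0.25 0.08]
[[-0.0001, 0.0, -0.0002, 0.0], [-0.0001, 0.0, -0.0002, 0.0], [-0.0001, 0.0, -0.0002, 0.0], [-0.0001, 0.0, -0.0002, 0.0], [-0.0001, 0.0, -0.0002, 0.0]]
```

View pics/s4.png

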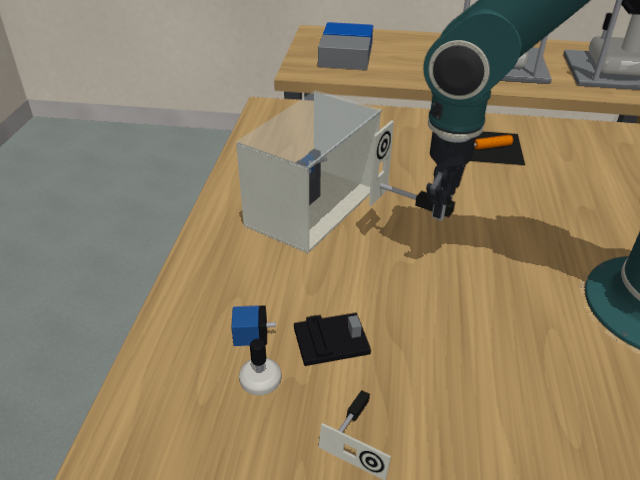

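Call:
{"op": "jog_arm", "data": {"plan": [[[0, 0, 0, 0], [0, 0, 0, 0], [0, 0, 0, 0], [0, 0, 0, 0], [0, 0, 0, 0]]], "gripper": 0.22}}

```text
t: 7.22
position: [418.1, -88.6, 111.4]
ee_rot: [0.222, 0.975, -0.0, 0.0]
wrist_force: [0.3, 0.6, -2.5]
gripper_width: 23.2
```

```bash
python3 - <<'E'
from mv import *
plan((418,-88.6,111),2.695,5)
E
```

```text
t 7.225 pos [418.1 -88.6 111.4] yawx 2.695 tool z [ 1.e-04 -1.e-04 -1.e+00] w 23.2 F [ 0.35  0.65 -2.54] M [ 0.02  0.22 -0.  ]
[[0.0, -0.0, 0.0001, -0.0], [0.0, -0.0, 0.0001, -0.0], [0.0, -0.0, 0.0001, -0.0], [0.0, -0.0, 0.0001, -0.0], [0.0, -0.0, 0.0001, -0.0]]
```

Call:
{"op": "jog_arm", "data": {"plan": [[[0, 0, 0, 0], [0, 0, 0, 0], [0, 0, 0, 0], [0, 0, 0, 0], [0, 0, 0, 0]]], "gripper": 0.24}}

```text
t: 7.85
position: [418.1, -88.6, 111.3]
ee_rot: [0.222, 0.975, -0.0, -0.0]
wrist_force: [0.1, -0.2, -2.0]
gripper_width: 23.5
```

```bash
python3 - <<'E'
from mv import *
plan((418,-88.6,111),2.695,5)
E
```

```text
t 7.85 pos [418.1 -88.6 111.3] yawx 2.695 tool z [-0.e+00 -1.e-04 -1.e+00] w 23.5 F [ 0.14 -0.21 -1.97] M [ 0.06  0.19 -0.02]
[[0.0, 0.0, 0.0001, -0.0], [0.0, 0.0, 0.0001, -0.0], [0.0, 0.0, 0.0001, -0.0], [0.0, 0.0, 0.0001, -0.0], [0.0, 0.0, 0.0001, -0.0]]
```

Call:
{"op": "jog_arm", "data": {"plan": [[[0, 0, 0, 0], [0, 0, 0, 0], [0, 0, 0, 0], [0, 0, 0, 0], [0, 0, 0, 0]]], "gripper": 0.255}}

```text
t: 8.48
position: [418.1, -88.6, 111.3]
ee_rot: [0.222, 0.975, -0.0, -0.0]
wrist_force: [-0.2, -0.3, -2.1]
gripper_width: 23.3
```

```bash
python3 - <<'E'
from mv import *
from h import *
from plant import get_image
im=get_image("side");crop(im,"pics/s5c.png",340,110,480,250,4)
plan((418,-88.6,111),2.695,5)
E
```

```text
t 8.525 pos [418.1 -88.7 111.3] yawx 2.695 tool z [-0.e+00 -1.e-04 -1.e+00] w 23.2 F [-0.15  0.15 -2.92] M [ 0.1   0.25 -0.02]
[[0.0, 0.0, 0.0001, -0.0], [0.0, 0.0, 0.0001, -0.0], [0.0, 0.0, 0.0001, -0.0], [0.0, 0.0, 0.0001, -0.0], [0.0, 0.0, 0.0001, -0.0]]
```

View pics/s5c.png

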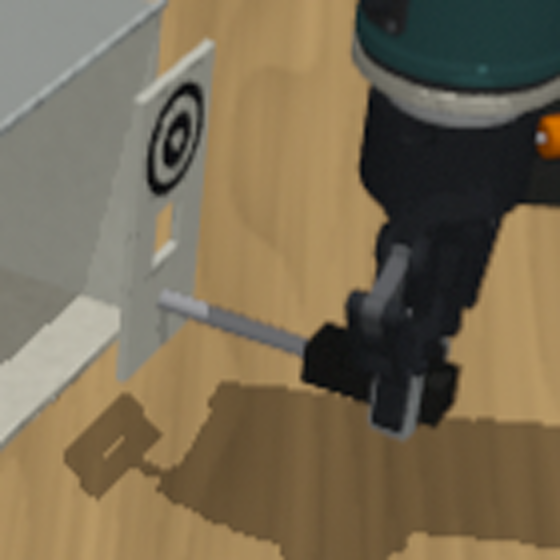

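Call:
{"op": "jog_arm", "data": {"plan": [[[0, 0, 0, 0], [0, 0, 0, 0], [0, 0, 0, 0], [0, 0, 0, 0], [0, 0, 0, 0]]], "gripper": 0.268}}

```text
t: 9.15
position: [418.1, -88.7, 111.3]
ee_rot: [0.222, 0.975, -0.0, 0.0]
wrist_force: [-0.0, 0.4, -2.0]
gripper_width: 23.2
```

```bash
cat > look.py <<'E'
import sys
from mv import *
from h import *
from plant import get_image
n=sys.argv[1];b=[int(v) for v in sys.argv[3:7]];sc=float(sys.argv[7])
im=get_image(n);crop(im,"pics/%s.png"%sys.argv[2],*b,sc)
import pickle;pickle.dump(im,open(sys.argv[2]+".pkl","wb"))
plan((418,-88.6,111),2.695,1)
E
python3 look.py side s6c 340 110 480 250 4
```

```text
t 9.2 pos [418.1 -88.6 111.3] yawx 2.695 tool z [ 0.e+00 -1.e-04 -1.e+00] w 23.2 F [ 0.23  1.11 -2.3 ] M [0.11 0.26 0.03]
[[0.0001, -0.0, 0.0003, -0.0002]]
```

View pics/s6c.png

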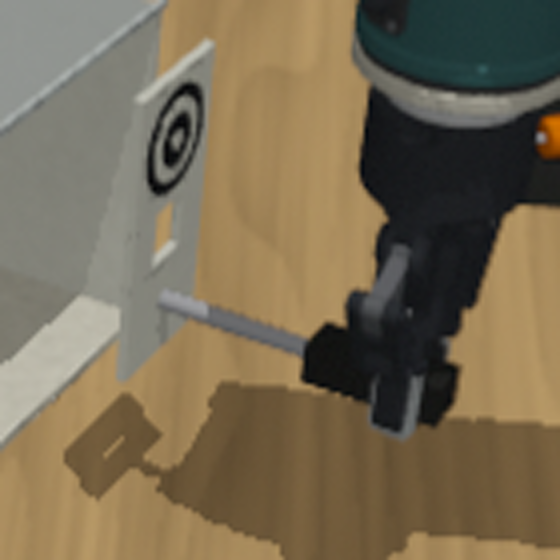

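Call:
{"op": "jog_arm", "data": {"plan": [[[0, 0, 0, 0], [0, 0, 0, 0], [0, 0, 0, 0], [0, 0, 0, 0], [0, 0, 0, 0]]], "gripper": 0.276}}

```text
t: 9.82
position: [418.1, -88.6, 111.3]
ee_rot: [0.222, 0.975, -0.0, 0.0]
wrist_force: [0.1, 0.3, -2.3]
gripper_width: 23.5
```

```bash
python3 look.py side s7c 340 110 480 250 4
```

```text
t 9.875 pos [418.1 -88.6 111.3] yawx 2.695 tool z [ 1.e-04 -1.e-04 -1.e+00] w 23.7 F [ 0.    0.01 -1.94] M [0.15 0.21 0.02]
[[0.0001, -0.0, 0.0003, -0.0002]]
```

View pics/s7c.png

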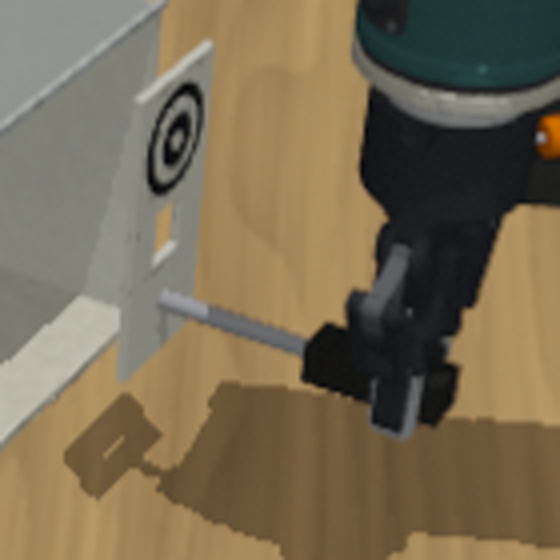

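Call:
{"op": "jog_arm", "data": {"plan": [[[0, 0, 0, 0], [0, 0, 0, 0], [0, 0, 0, 0], [0, 0, 0, 0], [0, 0, 0, 0]]], "gripper": 0.284}}

```text
t: 10.5
position: [418.1, -88.7, 111.3]
ee_rot: [0.222, 0.975, -0.0, 0.0]
wrist_force: [-0.6, 0.4, 0.1]
gripper_width: 24.4
```

```bash
cat > df.py <<'E'
import sys,pickle
from mv import *
from plant import get_image
a=pickle.load(open("s7c.pkl","rb"))["pixels"][110:250,340:480].astype(int)
im=get_image("side");pickle.dump(im,open("sl.pkl","wb"))
b=im["pixels"][110:250,340:480].astype(int)
print("changed px",(abs(a-b).sum(2)>60).sum());plan((418,-88.6,111),2.695,1)
E
python3 df.py
```

```text
changed px 2986
t 10.55 pos [418.1 -88.6 111.3] yawx 2.695 tool z [-0.e+00 -1.e-04 -1.e+00] w 23.8 F [ 0.17  0.36 -0.72] M [ 0.02  0.01 -0.01]
[[0.0001, -0.0, 0.0003, -0.0002]]
```

Call:
{"op": "jog_arm", "data": {"plan": [[[0, 0, 0, 0], [0, 0, 0, 0], [0, 0, 0, 0], [0, 0, 0, 0], [0, 0, 0, 0]]], "gripper": 0.29}}

```text
t: 11.18
position: [418.1, -88.7, 111.3]
ee_rot: [0.222, 0.975, -0.0, 0.0]
wrist_force: [-0.0, -0.6, -0.3]
gripper_width: 24.9
```

```bash
python3 df.py
```

```text
changed px 2983
t 11.225 pos [418.1 -88.6 111.3] yawx 2.695 tool z [ 0.e+00 -1.e-04 -1.e+00] w 24.9 F [ 0.47  0.26 -0.55] M [-0.06 -0.01  0.02]
[[0.0001, 0.0, 0.0003, -0.0002]]
```

```bash
python3 look.py side s8c 340 110 480 250 4
```

```text
t 11.275 pos [418.1 -88.7 111.3] yawx 2.695 tool z [-0.e+00 -1.e-04 -1.e+00] w 24.7 F [ 0.02 -0.15 -0.16] M [ 0.02 -0.03  0.04]
[[0.0001, 0.0, 0.0003, -0.0003]]
```

View pics/s8c.png

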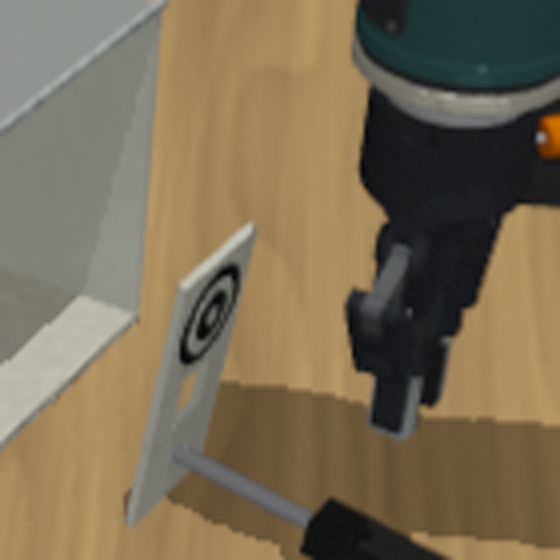

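```bash
python3 look.py wrist w9 0 0 640 480 1;python3 look.py top t9 330 190 520 350 4
```

```text
t 11.325 pos [418.1 -88.6 111.3] yawx 2.695 tool z [-1.e-04 -1.e-04 -1.e+00] w 25.0 F [ 0.38 -0.27 -0.45] M [ 0.    0.01 -0.01]
[[0.0001, 0.0, 0.0003, -0.0002]]
t 11.375 pos [418.1 -88.6 111.3] yawx 2.695 tool z [-0.e+00 -1.e-04 -1.e+00] w 24.8 F [ 0.54 -0.11 -0.43] M [-0.   -0.02 -0.04]
[[0.0001, -0.0, 0.0003, -0.0002]]
```

View pics/w9.png

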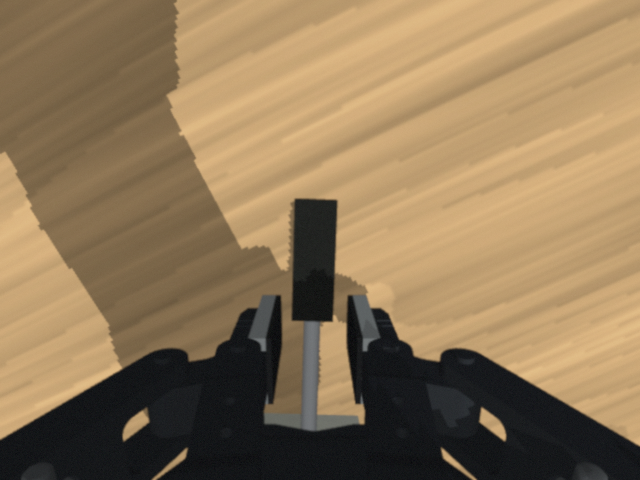

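View pics/t9.png

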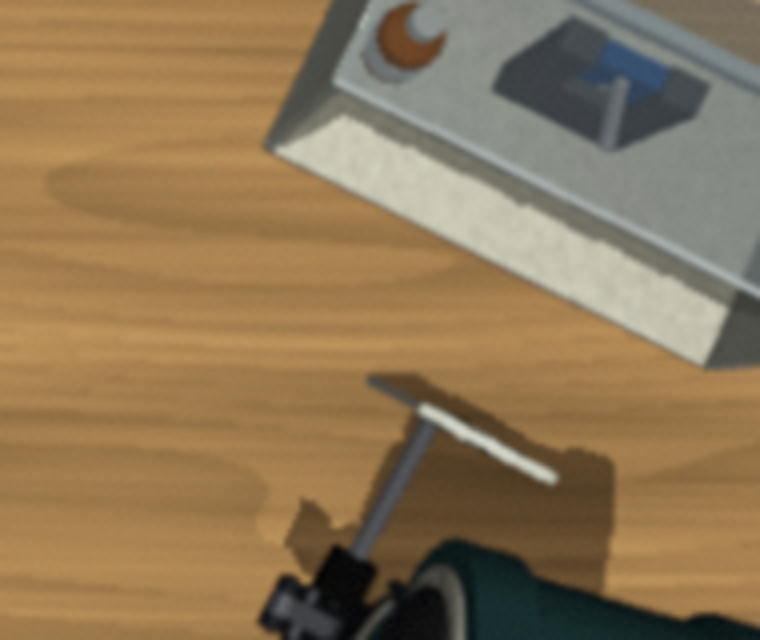

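```bash
cat > fit2.py <<'E'
import pickle
from h import *
from scipy.optimize import least_squares
W=pickle.load(open("w9.pkl","rb"));Tm=pickle.load(open("t9.pkl","rb"))
def P3(p,P,pitch=-np.radians(7.1),z0=0.3):
    x,y,z=P;c,s=np.cos(pitch),np.sin(pitch)
    x,z=x*c+z*s,-x*s+z*c
    C,S=np.cos(p[2]),np.sin(p[2])
    return (p[0]+C*x-S*y,p[1]+S*x+C*y,z+z0)
o=[(W,(-155,12,41),(337,200)),(W,(-155,-12,41),(295,199)),(W,(-85,12,41),(333,321)),(W,(-85,-12,41),(292,320)),
(Tm,(0,35,155),(435,292)),(Tm,(0,-35,155),(468.5,310))]
f=lambda p:np.concatenate([proj(i,P3(p,P))[0]-u for i,P,u in o])
r=least_squares(f,[540,-147,-.447],loss="soft_l1");print(r.x,f(r.x).reshape(-1,2).round(1))
for xx in(-120,-130,-135):print(xx,np.round(P3(r.x,(xx,0,30)),1))
E
python3 fit2.py
```

```text
[ 5.28949835e+02 -1.46190313e+02 -4.77579018e-01] [[ 0.7 -0. ]
 [-0.5 -0.4]
 [-0.   0.3]
 [-0.4  0.2]
 [-0.3 -0.2]
 [-0.3 -0.1]]
-120 [419.9 -89.8  15.2]
-130 [411.1 -85.2  14. ]
-135 [406.7 -82.9  13.4]
```

```bash
python3 - <<'E'
from mv import *
plan((406.7,-82.9,90),2.664,5)
E
```

```text
t 11.375 pos [418.1 -88.6 111.3] yawx 2.695 tool z [-0.e+00 -1.e-04 -1.e+00] w 24.8 F [ 0.54 -0.11 -0.43] M [-0.   -0.02 -0.04]
[[0.0026, 0.0001, 0.0043, 0.0062], [0.0026, 0.0, 0.0043, 0.0062], [0.0026, 0.0, 0.0043, 0.0062], [0.0026, 0.0, 0.0043, 0.0062], [0.0026, -0.0, 0.0043, 0.0062]]
```

Call:
{"op": "jog_arm", "data": {"plan": [[[0.0026, 0, 0.0043, 0.0062], [0.0026, 0, 0.0043, 0.0062], [0.0026, 0, 0.0043, 0.0062], [0.0026, 0, 0.0043, 0.0062], [0.0026, 0, 0.0043, 0.0062]]], "gripper": 0.6}}

```text
t: 12.0
position: [406.2, -82.8, 89.5]
ee_rot: [0.237, 0.972, -0.0, -0.0]
wrist_force: [0.8, 0.3, -0.3]
gripper_width: 50.7
```

Call:
{"op": "jog_arm", "data": {"plan": [[[0, 0, 0.015, 0], [0, 0, 0.022, 0], [0, 0, 0.022, 0], [0, 0, 0.015, 0], [0, 0, 0.005, 0]]]}}

```text
t: 12.62
position: [406.1, -82.9, 10.1]
ee_rot: [0.237, 0.972, -0.0, -0.001]
wrist_force: [-0.3, -0.8, 0.5]
gripper_width: 51.2
```

Call:
{"op": "jog_arm", "data": {"plan": [[[0, 0, 0, 0], [0, 0, 0, 0], [0, 0, 0, 0], [0, 0, 0, 0], [0, 0, 0, 0]]], "gripper": 0}}

```text
t: 13.25
position: [406.7, -83.0, 11.3]
ee_rot: [0.237, 0.972, 0.0, 0.0]
wrist_force: [-2.1, -1.6, 8.6]
gripper_width: 22.8
```

```bash
python3 look.py side s10 340 110 480 250 4
```

```text
t 13.3 pos [406.7 -83.   11.3] yawx 2.664 tool z [ 9.e-04 -2.e-04 -1.e+00] w 23.0 F [-1.46 -0.72  8.97] M [-0.35  0.44  0.08]
[[-0.0126, 0.0002, -0.0997, -0.0312]]
```

View pics/s10.png

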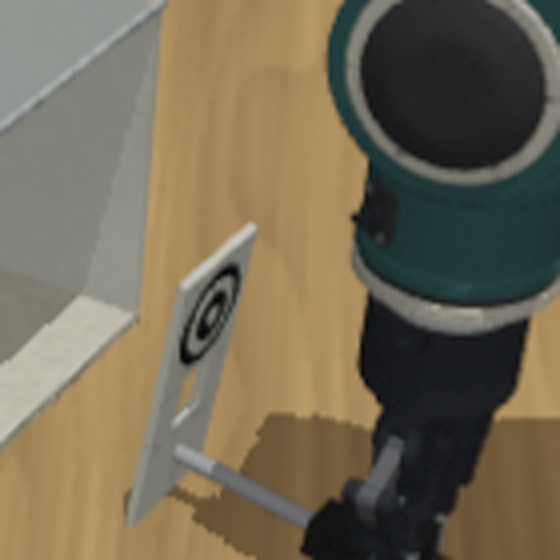

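Call:
{"op": "jog_arm", "data": {"plan": [[[0, 0, 0, 0], [0, 0, 0, 0], [0, 0, -0.003, 0], [0, 0, -0.006, 0], [0, 0, -0.006, 0]]], "gripper": 0.278}}

```text
t: 13.92
position: [406.4, -82.8, 26.3]
ee_rot: [0.237, 0.972, -0.0, -0.0]
wrist_force: [1.1, 0.6, -2.7]
gripper_width: 23.7
```

```bash
python3 look.py side s11 340 110 480 250 4
```

```text
t 13.975 pos [406.7 -82.9  26.8] yawx 2.664 tool z [ 7.e-04 -0.e+00 -1.e+00] w 24.0 F [ 0.71 -0.64 -0.63] M [ 0.01  0.15 -0.04]
[[-0.0127, 0.0001, -0.0842, -0.0312]]
```

View pics/s11.png

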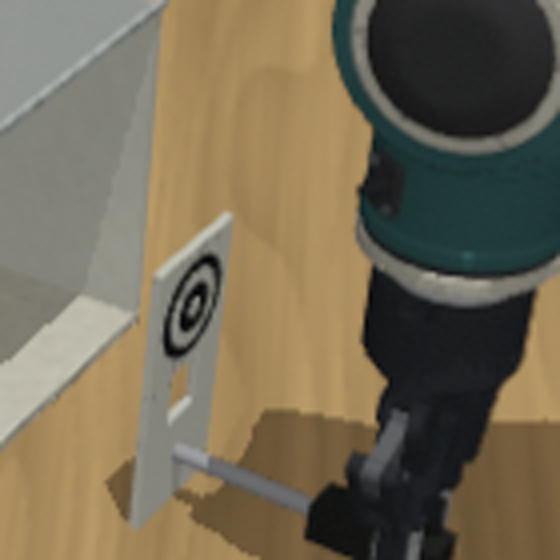

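Call:
{"op": "jog_arm", "data": {"plan": [[[0, 0, -0.003, 0], [0, 0, -0.005, 0], [0, 0, -0.006, 0], [0, 0, -0.006, 0], [0, 0, -0.005, 0]]]}}

```text
t: 14.6
position: [406.5, -82.9, 51.3]
ee_rot: [0.237, 0.972, -0.0, 0.0]
wrist_force: [0.8, -0.4, -1.3]
gripper_width: 23.7
```

```bash
python3 look.py side s12 340 110 480 250 4
```

```text
t 14.65 pos [406.7 -82.9  51.7] yawx 2.664 tool z [ 7.e-04 -1.e-04 -1.e+00] w 23.7 F [ 0.37 -0.12  0.02] M [0.09 0.25 0.02]
[[-0.0126, 0.0002, -0.0593, -0.0313]]
```

View pics/s12.png

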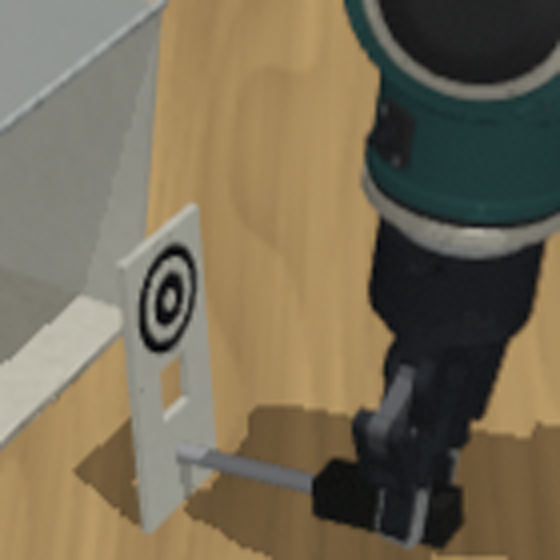

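Call:
{"op": "jog_arm", "data": {"plan": [[[0, 0, -0.004, 0], [0, 0, -0.005, 0], [0, 0, -0.006, 0], [0, 0, -0.006, 0], [0, 0, -0.005, 0]]]}}

```text
t: 15.28
position: [406.5, -82.9, 77.3]
ee_rot: [0.237, 0.972, -0.0, 0.0]
wrist_force: [0.0, 0.2, -2.4]
gripper_width: 23.9
```

Call:
{"op": "jog_arm", "data": {"plan": [[[0, 0, -0.004, 0], [0, 0, -0.005, 0], [0, 0, -0.006, 0], [0, 0, -0.006, 0], [0, 0, -0.004, 0]]]}}

```text
t: 15.9
position: [406.5, -82.9, 102.3]
ee_rot: [0.237, 0.972, 0.0, 0.0]
wrist_force: [0.4, -1.1, -2.5]
gripper_width: 23.9
```

```bash
python3 look.py side s13 340 110 480 250 4
```

```text
t 15.95 pos [406.7 -82.9 102.5] yawx 2.664 tool z [ 7.e-04 -1.e-04 -1.e+00] w 23.6 F [ 0.32 -0.51  0.72] M [0.06 0.32 0.02]
[[-0.0127, 0.0002, -0.0085, -0.0313]]
```

View pics/s13.png

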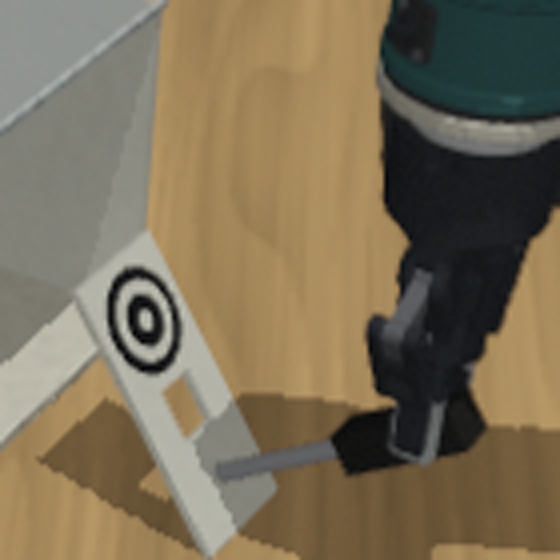

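Call:
{"op": "jog_arm", "data": {"plan": [[[0, 0, -0.004, 0], [0, 0, -0.005, 0], [0, 0, -0.005, 0], [0, 0, -0.004, 0], [0, 0, 0, 0]]]}}

```text
t: 16.58
position: [406.4, -82.8, 120.2]
ee_rot: [0.237, 0.972, 0.0, 0.0]
wrist_force: [-5.1, 1.8, 8.2]
gripper_width: 24.0
```

Call:
{"op": "jog_arm", "data": {"plan": [[[0, 0, 0, 0], [0, 0, 0, 0], [0, 0, 0, 0], [0, 0, 0, 0], [0, 0, 0, 0]]], "gripper": 0}}

```text
t: 17.2
position: [406.3, -82.7, 120.1]
ee_rot: [0.237, 0.972, 0.0, -0.0]
wrist_force: [-6.7, 2.4, 15.2]
gripper_width: 22.8
```

```bash
python3 look.py side s14 340 110 480 250 4;python3 look.py wrist w14 0 0 640 480 1;python3 look.py top t14 330 190 520 350 4
```

```text
t 17.25 pos [406.3 -82.7 120.1] yawx 2.664 tool z [-3.e-04  4.e-04 -1.e+00] w 22.6 F [-5.96  3.02 15.56] M [ 0.45  1.35 -0.04]
[[-0.0131, 0.0001, 0.0091, -0.0311]]
t 17.3 pos [406.3 -82.7 120.1] yawx 2.664 tool z [-3.e-04  4.e-04 -1.e+00] w 22.9 F [-6.82  3.53 16.45] M [ 0.41  1.3  -0.02]
[[-0.0131, 0.0002, 0.0091, -0.0312]]
t 17.35 pos [406.3 -82.7 120.1] yawx 2.664 tool z [-3.e-04  4.e-04 -1.e+00] w 23.3 F [-6.64  3.93 15.49] M [0.47 1.33 0.04]
[[-0.0131, 0.0001, 0.0091, -0.0312]]
```

View pics/s14.png

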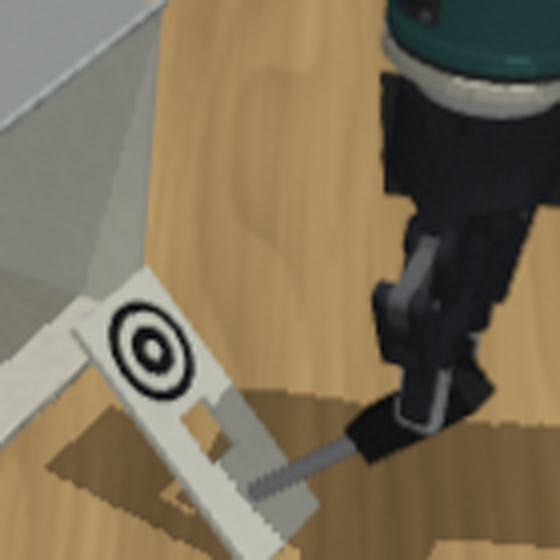

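View pics/w14.png

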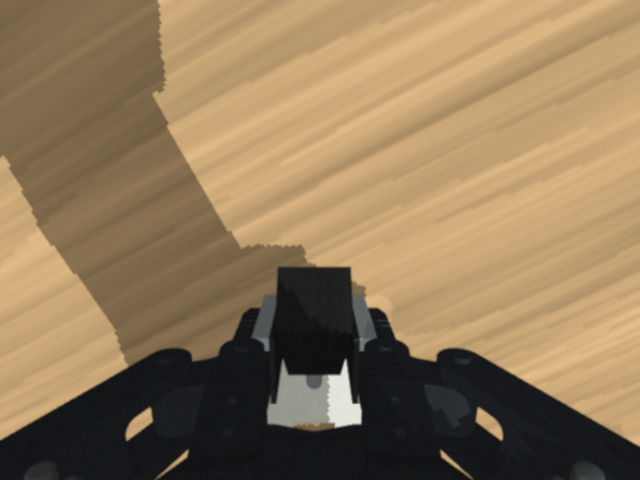

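View pics/t14.png

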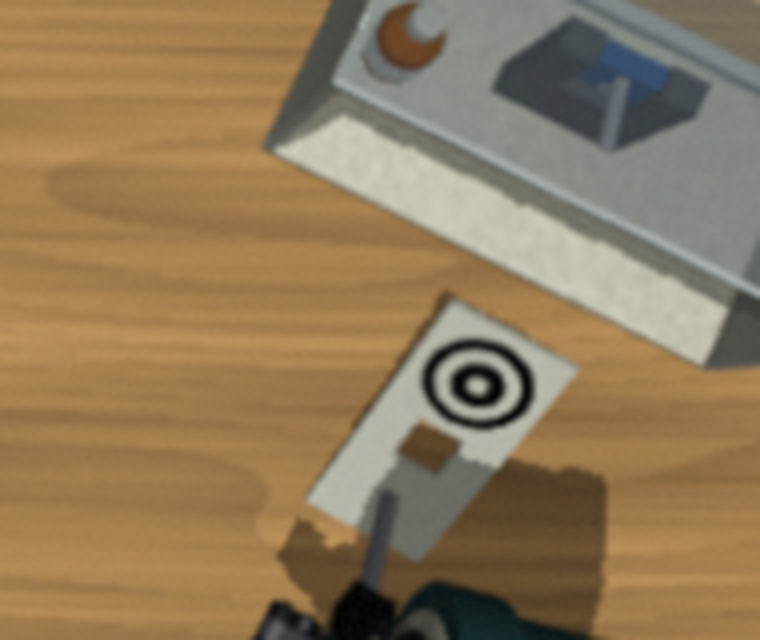

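Call:
{"op": "jog_arm", "data": {"plan": [[[0, 0, -0.004, 0], [0, 0, -0.008, 0], [0, 0, -0.01, 0], [0, 0, -0.006, 0], [0, 0, 0, 0]]]}}

```text
t: 17.98
position: [406.8, -82.8, 148.3]
ee_rot: [0.237, 0.972, 0.0, 0.001]
wrist_force: [-0.6, 0.2, -2.0]
gripper_width: 22.9
```

```bash
python3 look.py side s15 340 110 480 250 4;python3 look.py wrist w15 220 220 400 460 2.5;python3 look.py top t15 380 230 500 350 5
```

```text
t 18.025 pos [406.5 -82.8 148. ] yawx 2.664 tool z [ 5.e-04  0.e+00 -1.e+00] w 22.7 F [ 0.22 -0.37 -2.  ] M [0.08 0.18 0.03]
[[-0.0128, 0.0002, 0.037, -0.0311]]
t 18.075 pos [406.4 -82.8 147.8] yawx 2.664 tool z [ 0. -0. -1.] w 22.9 F [-0.8   0.35 -2.63] M [0.11 0.21 0.04]
[[-0.013, 0.0002, 0.0368, -0.0311]]
t 18.125 pos [406.3 -82.9 147.6] yawx 2.664 tool z [-3.e-04 -1.e-04 -1.e+00] w 22.9 F [-0.01  0.92 -2.46] M [0.09 0.21 0.  ]
[[-0.013, 0.0003, 0.0366, -0.0312]]
```

View pics/s15.png

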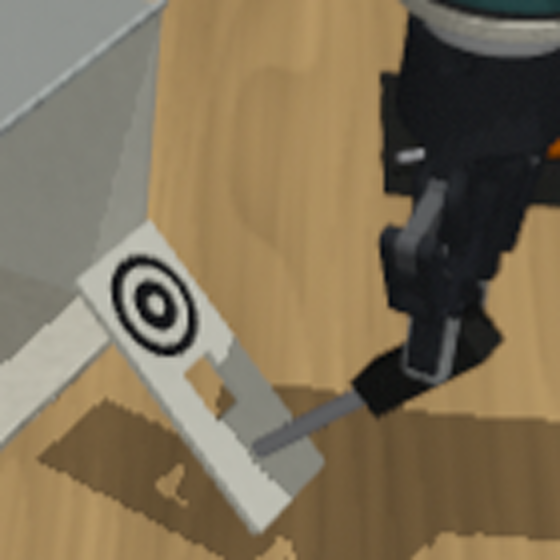

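View pics/w15.png

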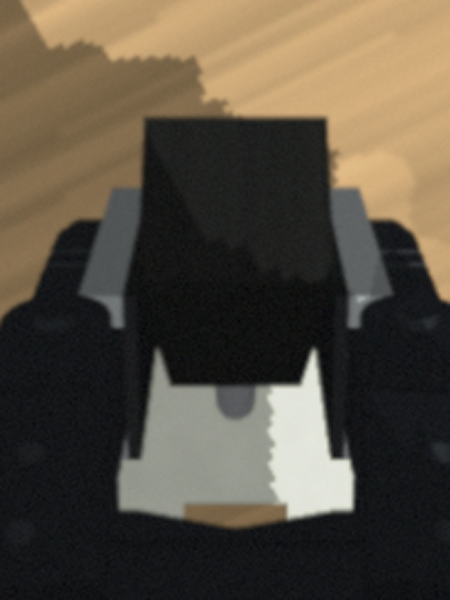

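View pics/t15.png

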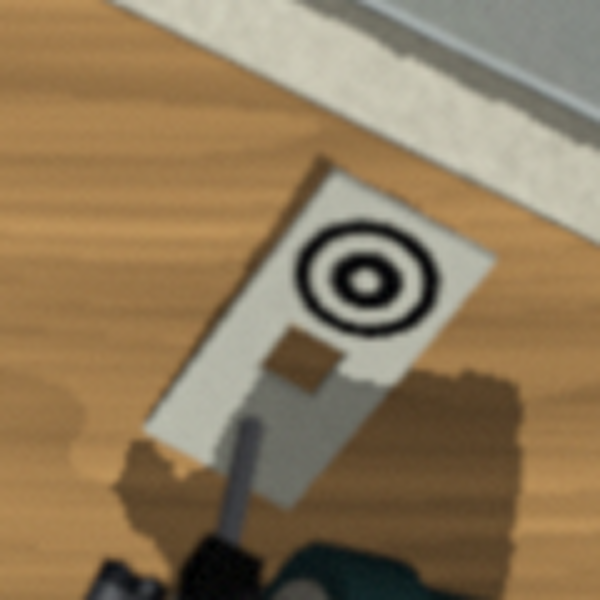

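```bash
cat > fit3.py <<'E'
import pickle
from h import *
from scipy.optimize import least_squares
W,Tm,S=[pickle.load(open(f,"rb")) for f in("w15.pkl","t15.pkl","s15.pkl")]
tcp=np.array([406.4,-82.8,147.8]);Y=2.664-np.pi
def P3(q,P):
    th,g,dz,dyaw,dy=q; x,y,z=P;c,s=np.cos(th),np.sin(th)
    x=x+g;z=z-30
    x,z=x*c+z*s,-x*s+z*c
    a=Y+dyaw;y=y+dy
    C,Sn=np.cos(a),np.sin(a)
    return (tcp[0]+C*x-Sn*y,tcp[1]+Sn*x+C*y,tcp[2]+dz+z)
t=lambda u,v:(380+u/5,230+v/5)
s=lambda u,v:(340+u/4,110+v/4)
w=lambda u,v:(220+u/2.5,220+v/2.5)
o=[(Tm,(-2.5,35,155),t(333,168)),(Tm,(-2.5,-35,155),t(495,260)),(Tm,(-2.5,-35,0),t(290,510)),(Tm,(-2.5,35,0),t(143,428)),
(Tm,(-2.5,13,85),t(293,325)),(Tm,(-2.5,-13,85),t(345,355)),
(S,(-2.5,-35,155),s(148,222)),(S,(2.5,35,155),s(79,291)),(S,(-2.5,-35,0),s(325,463)),(S,(-2.5,35,0),s(290,500)),
(W,(-155,12,19),w(327,118)),(W,(-155,-12,19),w(145,118)),(W,(-85,12,41),w(300,383)),(W,(-85,-12,41),w(172,383))]
o=[x for i,x in enumerate(o) if i!=9]
f=lambda q:np.concatenate([(proj(i,P3(q,P))[0]-u)*(0.5 if i is W else 1) for i,P,u in o])
if __name__=="__main__":
    r=least_squares(f,[.84,135,3,0,0],loss="soft_l1");print(r.x,np.degrees(r.x[0]));print(f(r.x).reshape(-1,2).round(1))
    q=r.x;np.save("q.npy",q)
    print("eye rel tcp along/z",q[1]*np.cos(q[0])+55*np.sin(q[0]),q[2]-q[1]*np.sin(q[0])+55*np.cos(q[0]))
E
python3 fit3.py
```

```text
[ 8.34992007e-01  1.29599940e+02 -4.60202291e+00 -5.74219962e-03
 -2.04826705e-01] 47.84151793411842
[[-0.1  0.8]
 [-0.2  0.1]
 [-0.8 -0.2]
 [-0.6  0.2]
 [-0.7 -0.7]
 [ 0.4 -0.5]
 [ 0.3 -0.3]
 [-2.5 -1.3]
 [ 0.4  0.2]
 [-0.1  0.3]
 [ 0.2  0. ]
 [-0.3 -0.2]
 [-0.6 -0.3]]
eye rel tcp along/z 127.75636856076451 -63.758212859830216
```

```bash
cat > cab.py <<'E'
import numpy as np,sys
from mv import *
CB=np.array([689.,-219.]);A=-0.447
def go(X,Y,Z,n,yaw=2.70,cb=CB):
    c,s=np.cos(A),np.sin(A)
    st=state();d=np.array(st["position"][:2])-cb
    print("now cab X,Y",round(c*d[0]+s*d[1],1),round(-s*d[0]+c*d[1],1))
    plan((cb[0]+c*X-s*Y,cb[1]+s*X+c*Y,Z),yaw,n)
if __name__=="__main__":
    a=[float(v) for v in sys.argv[1:]];go(a[0],a[1],a[2],int(a[3]))
E
python3 cab.py -290 0 208.7 5
```

```text
now cab X,Y -313.8 0.6
t 18.125 pos [406.3 -82.9 147.6] yawx 2.664 tool z [-3.e-04 -1.e-04 -1.e+00] w 22.9 F [-0.01  0.92 -2.46] M [0.09 0.21 0.  ]
[[-0.0048, 0.0, -0.0122, -0.0072], [-0.0048, -0.0, -0.0122, -0.0072], [-0.0048, -0.0, -0.0122, -0.0072], [-0.0048, -0.0001, -0.0122, -0.0072], [-0.0048, -0.0001, -0.0122, -0.0072]]
```

Call:
{"op": "jog_arm", "data": {"plan": [[[-0.004, 0, -0.008, -0.0072], [-0.006, 0, -0.015, -0.0072], [-0.006, 0, -0.018, -0.0072], [-0.005, 0, -0.014, -0.0072], [-0.003, 0, -0.006, -0.0072]]]}}

```text
t: 18.75
position: [428.4, -93.8, 209.6]
ee_rot: [0.219, 0.976, 0.0, 0.0]
wrist_force: [1.0, 0.2, -2.6]
gripper_width: 22.9
```

Call:
{"op": "jog_arm", "data": {"plan": [[[-0.004, 0, 0, 0], [-0.008, 0, 0, 0], [-0.01, 0, 0, 0], [-0.008, 0, 0, 0], [-0.002, 0, 0, 0]]]}}

```text
t: 19.38
position: [457.2, -107.6, 208.6]
ee_rot: [0.219, 0.976, -0.0, -0.0]
wrist_force: [0.7, -0.4, -2.6]
gripper_width: 23.4
```

```bash
python3 look.py side s16 270 90 470 240 4;python3 look.py top t16 380 170 540 330 4.5; python3 cab.py -240 0 208.7 5
```

```text
t 19.425 pos [ 457.1 -107.6  208.6] yawx 2.7 tool z [-4.e-04 -3.e-04 -1.e+00] w 22.6 F [-1.    0.52 -2.61] M [ 0.04  0.18 -0.02]
[[0.0435, 0.0004, 0.0976, 0.0045]]
t 19.475 pos [ 456.8 -107.4  208.6] yawx 2.7 tool z [-4.e-04 -2.e-04 -1.e+00] w 22.8 F [-0.15 -0.69 -1.99] M [0.09 0.22 0.03]
[[0.0432, 0.0004, 0.0976, 0.0046]]
now cab X,Y -257.6 0.3
t 19.475 pos [ 456.8 -107.4  208.6] yawx 2.7 tool z [-4.e-04 -2.e-04 -1.e+00] w 22.8 F [-0.15 -0.69 -1.99] M [0.09 0.22 0.03]
[[-0.0035, -0.0001, -0.0, -0.0001], [-0.0035, -0.0001, -0.0, -0.0001], [-0.0035, -0.0001, -0.0, -0.0001], [-0.0035, -0.0001, -0.0, -0.0001], [-0.0035, -0.0001, -0.0, -0.0001]]
```

View pics/s16.png

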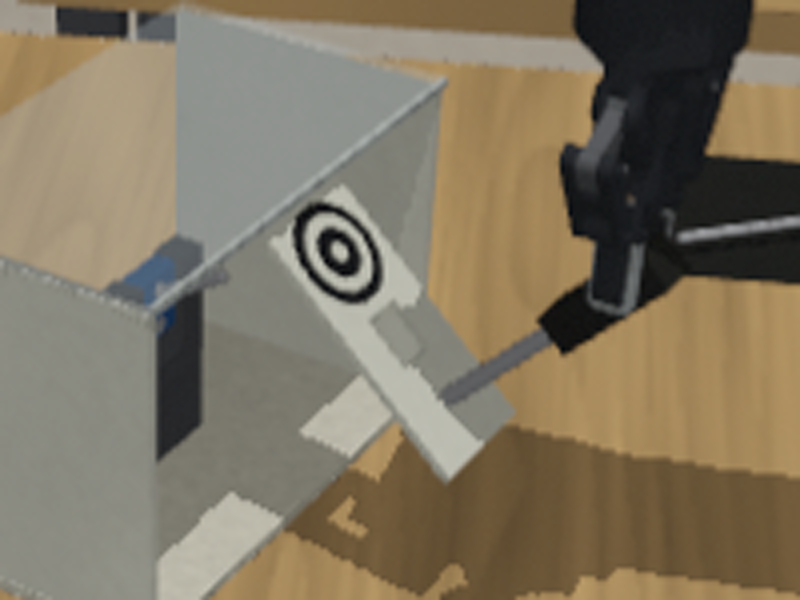

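View pics/t16.png

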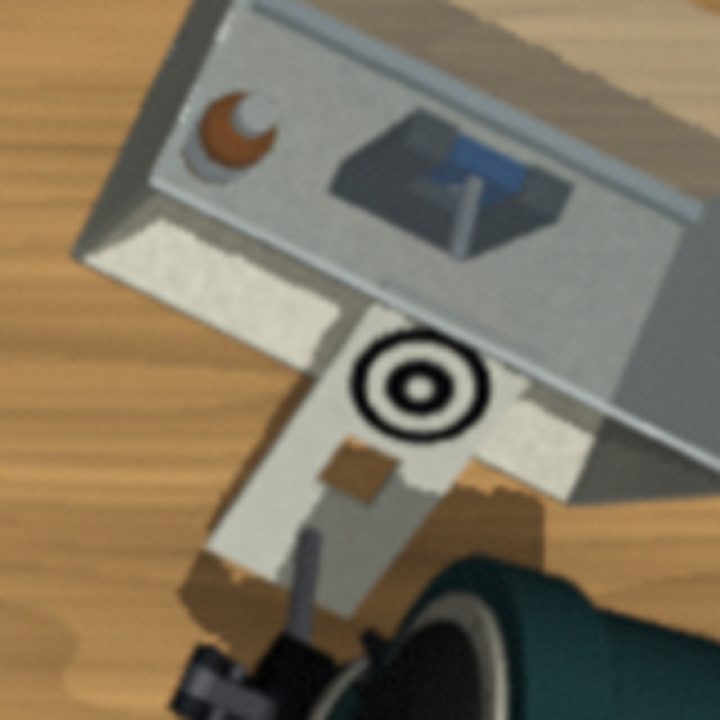

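```bash
cat > ov2.py <<'E'
import pickle,sys
from h import *
import fit3
q=np.load("q.npy")
def draw(nm,x0,y0,x1,y1,s,tcp,yaw,hs=(115,),cb=(689,-219,-.447),q=q):
    im=pickle.load(open(nm+".pkl","rb"))
    fit3.tcp=np.array(tcp,float);fit3.Y=yaw-np.pi
    p=cv2.resize(im["pixels"][y0:y1,x0:x1,::-1],None,fx=s,fy=s,interpolation=cv2.INTER_CUBIC)
    def pl(Q,col):
        u=((proj(im,Q)-(x0,y0)+.5)*s).astype(int);cv2.polylines(p,[u.reshape(-1,1,2)],False,col,1)
    pl([fit3.P3(q,(-2.5,a,b)) for a,b in((35,0),(35,155),(-35,155),(-35,0),(35,0))],(0,255,255))
    pl([fit3.P3(q,(-2.5,a,b)) for a,b in((13,55),(13,85),(-13,85),(-13,55),(13,55))],(0,255,255))
    c,sn=np.cos(cb[2]),np.sin(cb[2])
    C=lambda x,y,z:(cb[0]+c*x-sn*y,cb[1]+sn*x+c*y,z)
    pl([C(-85,-132,200),C(-85,132,200),C(80,132,200)],(255,0,255))
    for h in hs: pl([C(0,0,h),C(-2,0,h),C(-36,0,h+21)],(0,255,0))
    cv2.imwrite("pics/%s_o.png"%nm,p)
E
python3 - <<'E'
from ov2 import *
draw("s16",270,90,470,240,4,(457,-107.5,208.6),2.70)
draw("t16",380,170,540,330,4.5,(457,-107.5,208.6),2.70)
E
```

```text
(no output)
```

View pics/s16_o.png

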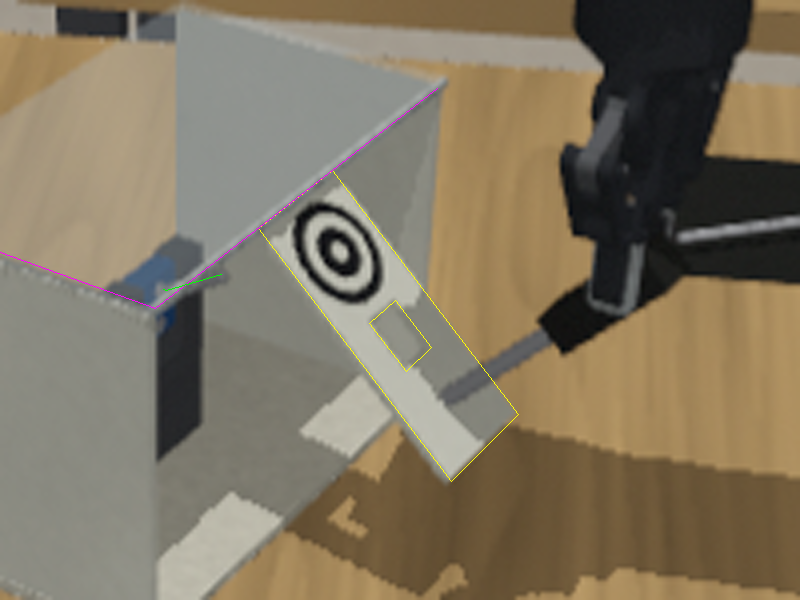

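View pics/t16_o.png

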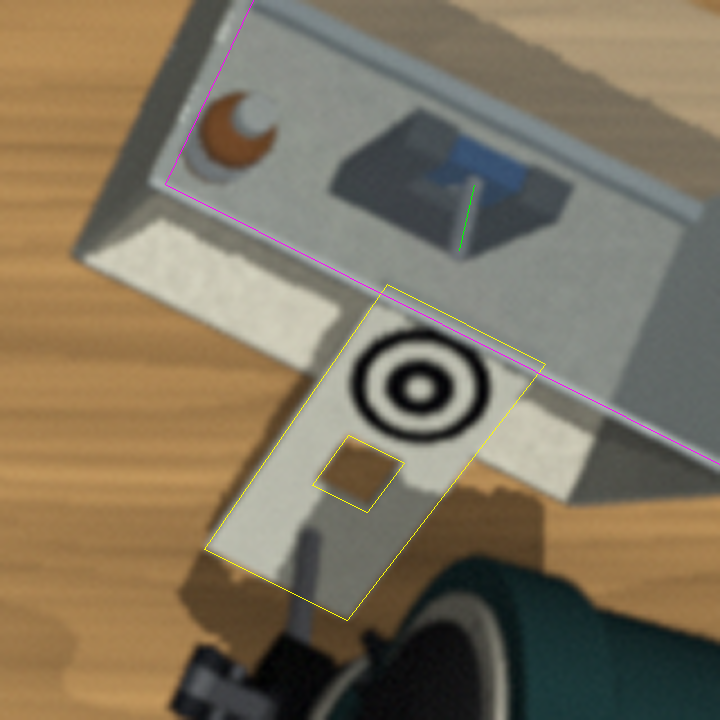

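```bash
python3 - <<'E'
import pickle
from h import *
a=pickle.load(open("s16.pkl","rb"));b=pickle.load(open("t16.pkl","rb"))
def cr(im,x0,y0,x1,y1,s):
    p=im["pixels"][y0:y1,x0:x1,::-1].astype(float);p=np.clip((p-110)*2.5+60,0,255).astype(np.uint8)
    return cv2.resize(p,None,fx=s,fy=s,interpolation=cv2.INTER_CUBIC)
A=cr(a,325,120,375,170,8);B=cr(b,455,225,505,275,8)
cv2.imwrite("pics/z16.png",np.hstack([A,B]))
E
```

```text
(no output)
```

View pics/z16.png

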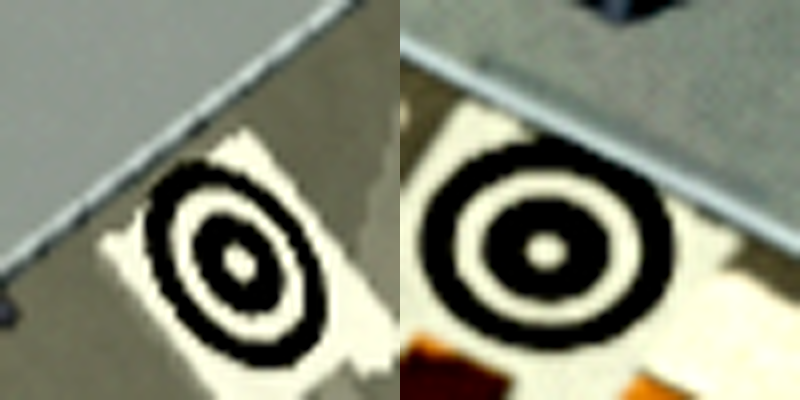

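Call:
{"op": "jog_arm", "data": {"plan": [[[-0.006, 0, 0, 0], [-0.012, 0, 0, 0], [-0.016, 0, 0, 0], [-0.012, 0, 0, 0], [-0.006, 0, 0, 0]]]}}

```text
t: 20.1
position: [504.5, -130.0, 208.6]
ee_rot: [0.219, 0.976, -0.0, -0.0]
wrist_force: [0.5, 0.2, -3.4]
gripper_width: 22.8
```

Call:
{"op": "jog_arm", "data": {"plan": [[[-0.004, 0, 0, 0], [-0.006, 0, 0, 0], [-0.006, 0, 0, 0], [-0.004, 0, 0, 0], [-0.002, 0, 0, 0]]]}}

```text
t: 20.72
position: [523.9, -139.0, 208.8]
ee_rot: [0.219, 0.976, -0.0, -0.0]
wrist_force: [0.3, -0.5, -3.0]
gripper_width: 22.5
```

```bash
python3 look.py side s17 270 90 470 240 4;python3 look.py top t17 420 160 540 280 6; python3 cab.py -172 0 208.7 5
python3 - <<'E'
from ov2 import *
from plant import state
t=state()["position"]
draw("s17",270,90,470,240,4,t,2.70)
draw("t17",420,160,540,280,6,t,2.70)
E
```

```text
t 20.775 pos [ 523.9 -139.1  208.8] yawx 2.7 tool z [-0.e+00 -2.e-04 -1.e+00] w 23.1 F [-1.04 -0.45 -2.12] M [ 0.11  0.19 -0.01]
[[0.1174, 0.0004, 0.0978, 0.0048]]
t 20.825 pos [ 523.8 -139.   208.8] yawx 2.7 tool z [-1.e-04 -1.e-04 -1.e+00] w 22.9 F [ 0.66  0.14 -2.  ] M [0.15 0.24 0.03]
[[0.1172, 0.0003, 0.0978, 0.0048]]
now cab X,Y -183.6 0.7
t 20.825 pos [ 523.8 -139.   208.8] yawx 2.7 tool z [-1.e-04 -1.e-04 -1.e+00] w 22.9 F [ 0.66  0.14 -2.  ] M [0.15 0.24 0.03]
[[-0.0023, -0.0002, 0.0, -0.0], [-0.0023, -0.0002, 0.0, -0.0], [-0.0023, -0.0002, 0.0, -0.0], [-0.0023, -0.0002, 0.0, -0.0], [-0.0023, -0.0002, 0.0, -0.0]]
```

View pics/s17_o.png

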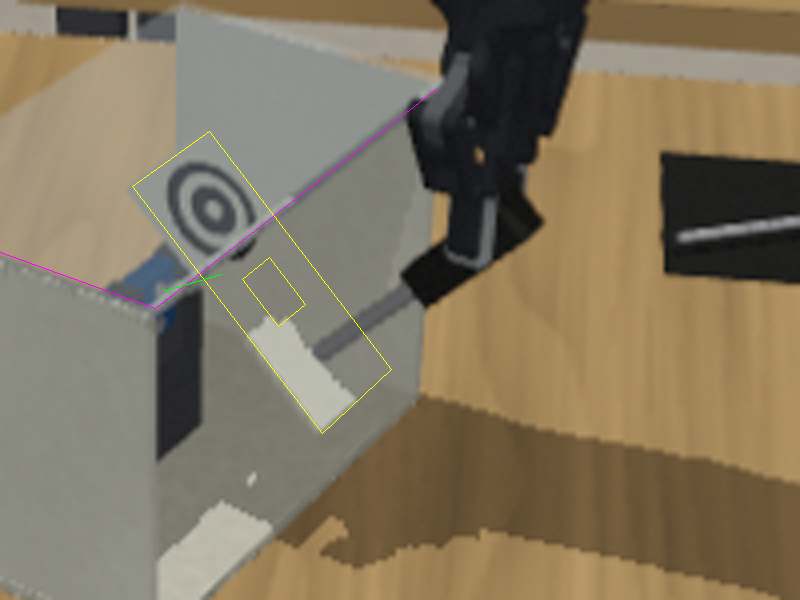

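View pics/t17.png

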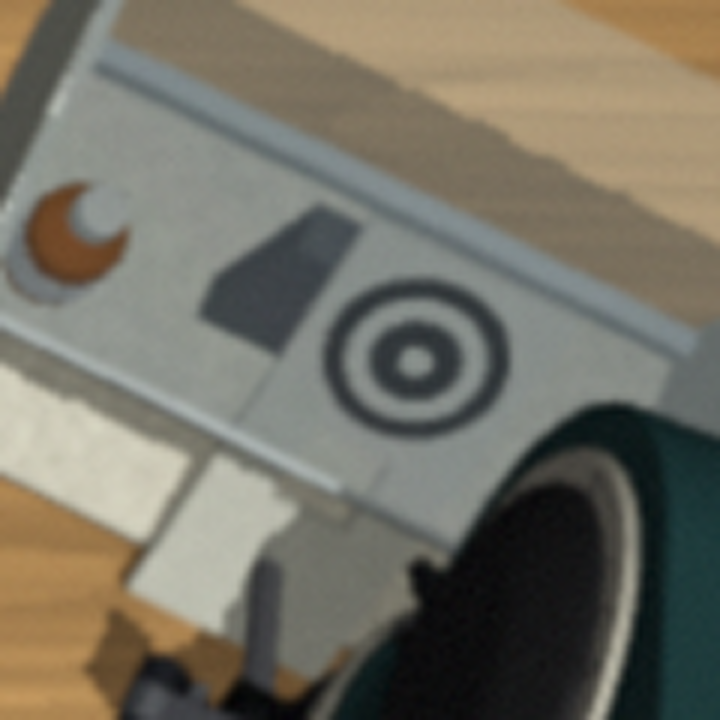

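View pics/t17_o.png

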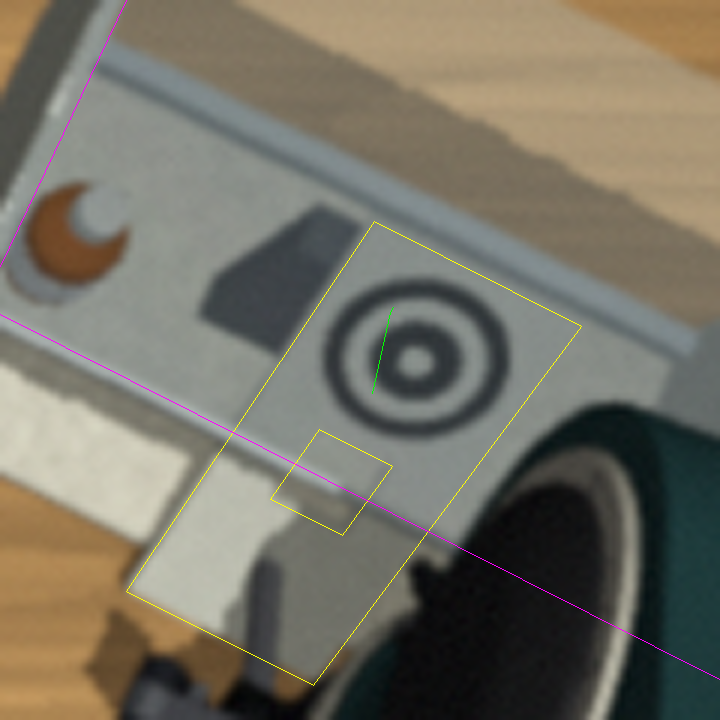

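Call:
{"op": "jog_arm", "data": {"plan": [[[-0.003, 0, 0, 0], [-0.004, 0, 0, 0], [-0.004, 0, 0, 0], [-0.003, 0, 0, 0], [-0.002, 0, 0, 0]]]}}

```text
t: 21.45
position: [538.3, -145.9, 208.8]
ee_rot: [0.219, 0.976, -0.0, -0.0]
wrist_force: [0.5, -0.2, -3.1]
gripper_width: 22.8
```

Call:
{"op": "jog_arm", "data": {"plan": [[[-0.002, 0, 0, 0], [-0.002, 0, 0, 0], [-0.002, 0, 0, 0], [-0.002, 0, 0, 0], [0, 0, 0, 0]]]}}

```text
t: 22.08
position: [545.5, -149.3, 208.8]
ee_rot: [0.219, 0.976, -0.0, 0.0]
wrist_force: [0.5, 0.2, -3.3]
gripper_width: 22.8
```

```bash
python3 look.py side s18 290 120 390 210 8; python3 cab.py -172 0 208.7 5
```

```text
t 22.125 pos [ 545.4 -149.2  208.8] yawx 2.7 tool z [-0.e+00 -1.e-04 -1.e+00] w 22.7 F [ 0.66 -0.36 -2.45] M [ 0.1   0.23 -0.02]
[[0.1411, 0.0003, 0.0978, 0.0048]]
now cab X,Y -159.6 0.9
t 22.125 pos [ 545.4 -149.2  208.8] yawx 2.7 tool z [-0.e+00 -1.e-04 -1.e+00] w 22.7 F [ 0.66 -0.36 -2.45] M [ 0.1   0.23 -0.02]
[[0.0025, -0.0002, 0.0, -0.0], [0.0025, -0.0002, 0.0, -0.0], [0.0025, -0.0002, 0.0, -0.0], [0.0025, -0.0002, 0.0, -0.0], [0.0025, -0.0002, 0.0, -0.0]]
```

View pics/s18.png

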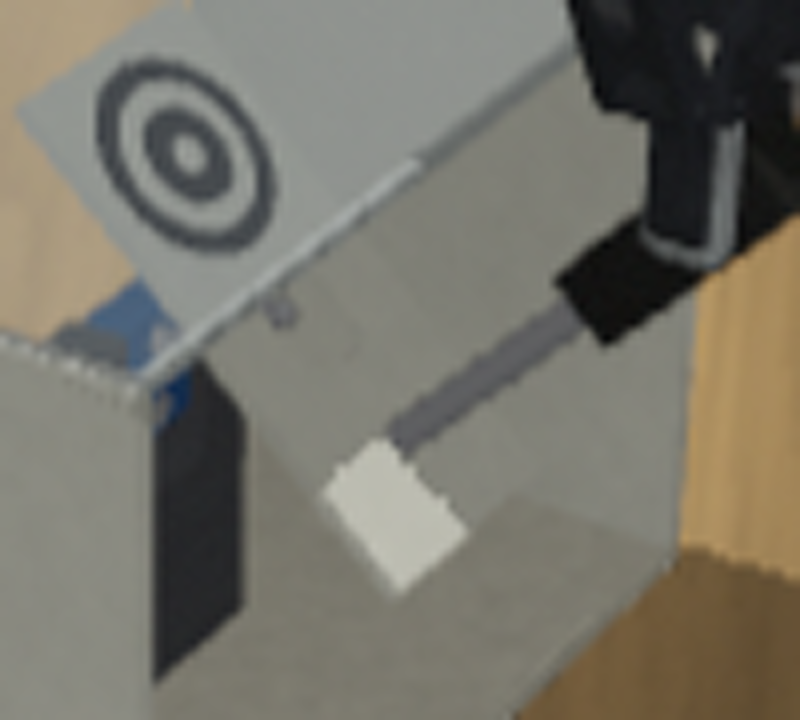

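```bash
cat > enh.py <<'E'
import pickle,sys
from h import *
def enh(nm,x0,y0,x1,y1,s,lo=90,g=3.5):
    im=pickle.load(open(nm+".pkl","rb"))
    p=im["pixels"][y0:y1,x0:x1,::-1].astype(float);p=np.clip((p-lo)*g,0,255).astype(np.uint8)
    cv2.imwrite("pics/%s_e.png"%nm,cv2.resize(p,None,fx=s,fy=s,interpolation=cv2.INTER_CUBIC))
a=sys.argv;enh(a[1],*[int(v) for v in a[2:7]],*[float(v) for v in a[7:]])
E
python3 enh.py s18 305 145 355 190 14 90 3.5
python3 - <<'E'
from ov2 import *
from plant import state
draw("s18",305,145,355,190,14,state()["position"],2.70,(115,))
E
```

```text
(no output)
```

View pics/s18_e.png

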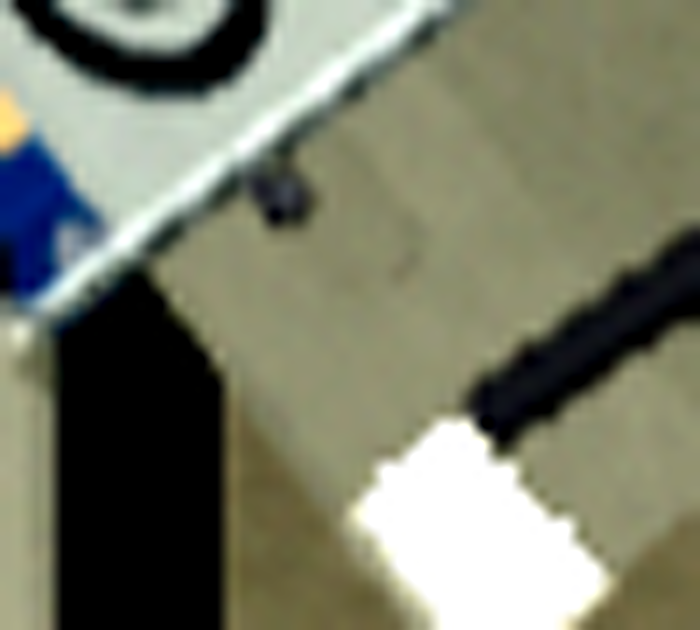

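View pics/s18_o.png

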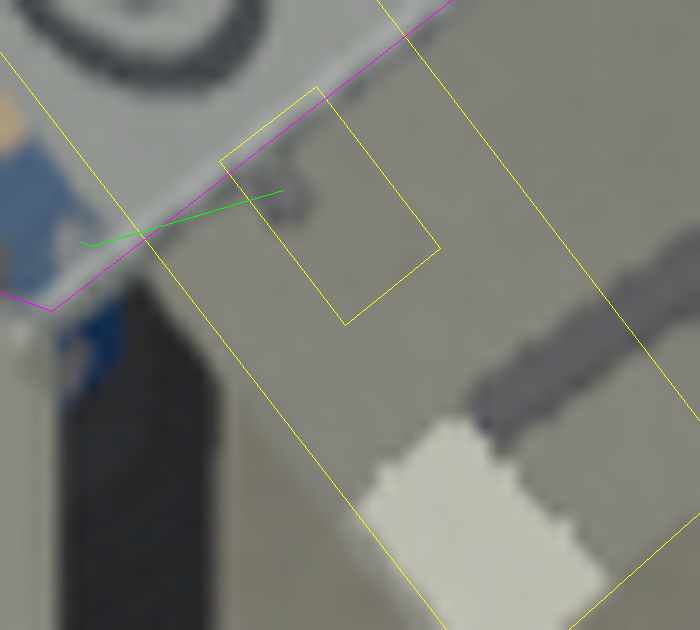

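Call:
{"op": "jog_arm", "data": {"plan": [[[-0.002, 0, 0, 0], [-0.002, 0, 0, 0], [-0.002, 0, 0, 0], [-0.001, 0, 0, 0], [0, 0, 0, 0]]]}}

```text
t: 22.75
position: [551.8, -152.3, 208.8]
ee_rot: [0.219, 0.976, -0.0, 0.0]
wrist_force: [-0.9, -1.1, -2.6]
gripper_width: 22.9
```

```bash
python3 look.py side s19 290 120 390 210 8; python3 cab.py -172 0 208.7 1
python3 enh.py s19 305 145 355 190 14 90 3.5
```

```text
t 22.8 pos [ 551.7 -152.2  208.8] yawx 2.7 tool z [-1.e-04 -1.e-04 -1.e+00] w 22.9 F [ 0.32 -0.63 -2.35] M [ 0.17  0.14 -0.01]
[[0.1481, 0.0003, 0.0978, 0.0048]]
now cab X,Y -152.7 0.9
t 22.8 pos [ 551.7 -152.2  208.8] yawx 2.7 tool z [-1.e-04 -1.e-04 -1.e+00] w 22.9 F [ 0.32 -0.63 -2.35] M [ 0.17  0.14 -0.01]
[[0.0193, -0.0008, 0.0001, -0.0002]]
```

View pics/s19_e.png

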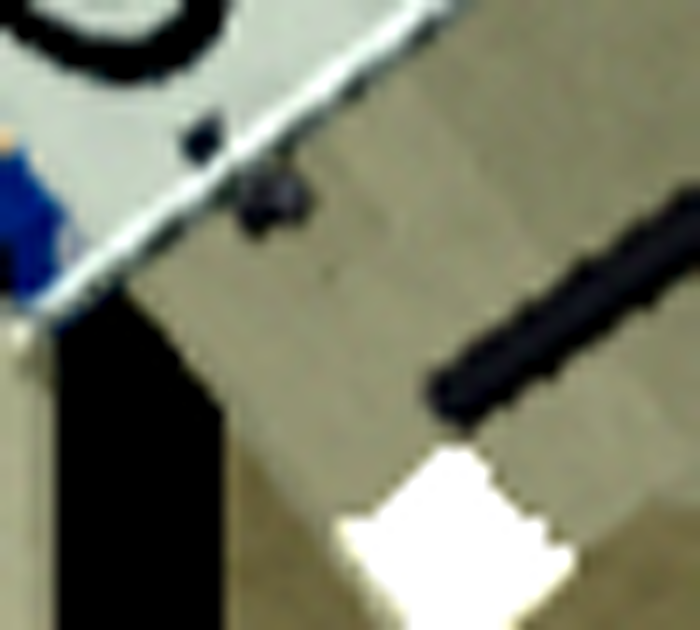

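Call:
{"op": "jog_arm", "data": {"plan": [[[-0.002, 0, 0.001, 0], [-0.003, 0, 0.002, 0], [-0.003, 0, 0.002, 0], [-0.003, 0, 0.002, 0], [-0.001, 0, 0.001, 0]]]}}

```text
t: 23.42
position: [562.7, -157.4, 200.6]
ee_rot: [0.219, 0.976, -0.0, -0.0]
wrist_force: [-0.5, 0.1, -2.0]
gripper_width: 22.7
```

```bash
python3 look.py side s20 290 120 390 210 8; python3 cab.py -172 0 208.7 1
python3 enh.py s20 305 145 355 190 14 90 3.5
```

```text
t 23.475 pos [ 562.7 -157.4  200.5] yawx 2.7 tool z [-3.e-04 -1.e-04 -1.e+00] w 23.0 F [-0.3  -0.82 -1.98] M [0.09 0.18 0.05]
[[0.1602, 0.0003, 0.0895, 0.0048]]
now cab X,Y -140.5 0.9
t 23.475 pos [ 562.7 -157.4  200.5] yawx 2.7 tool z [-3.e-04 -1.e-04 -1.e+00] w 23.0 F [-0.3  -0.82 -1.98] M [0.09 0.18 0.05]
[[0.0315, -0.0008, -0.0082, -0.0002]]
```

View pics/s20_e.png

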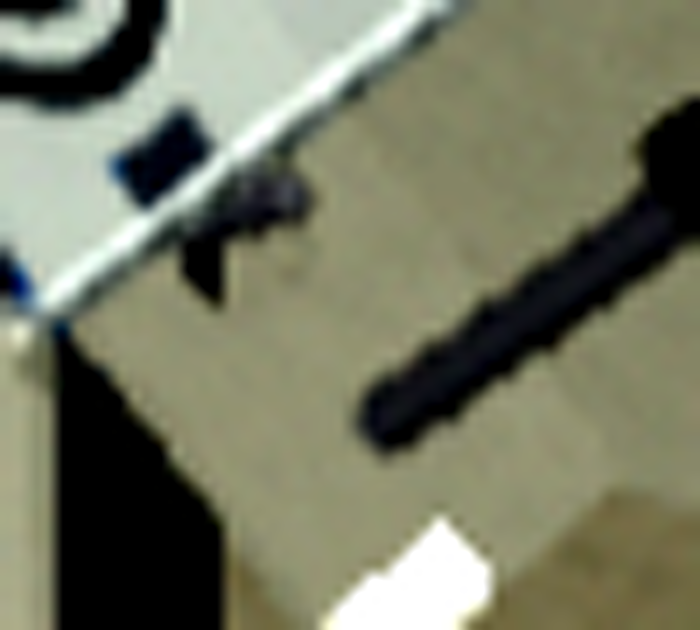

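Call:
{"op": "jog_arm", "data": {"plan": [[[-0.001, 0, 0.002, 0], [-0.001, 0, 0.002, 0], [-0.0007, 0, 0.002, 0], [0, 0, 0.001, 0], [0, 0, 0.001, 0]]]}}

```text
t: 24.1
position: [565.0, -158.5, 192.8]
ee_rot: [0.219, 0.976, -0.0, 0.0]
wrist_force: [-0.2, -0.5, -1.7]
gripper_width: 22.8
```

Call:
{"op": "jog_arm", "data": {"plan": [[[0, 0, 0, 0], [0, 0, 0, 0], [0, 0, 0, 0], [0, 0, 0, 0], [0, 0, 0, 0]]], "gripper": 0.27}}

```text
t: 24.72
position: [565.0, -158.5, 192.8]
ee_rot: [0.219, 0.976, -0.0, -0.0]
wrist_force: [-0.3, 0.2, -2.6]
gripper_width: 23.2
```

```bash
python3 look.py side s21 290 120 390 210 8; python3 cab.py -172 0 208.7 1
python3 enh.py s21 305 135 365 190 12 60 2.5
```

```text
t 24.775 pos [ 565.  -158.5  192.8] yawx 2.7 tool z [ 0.e+00 -1.e-04 -1.e+00] w 23.2 F [-0.39  0.47 -1.55] M [ 0.02  0.16 -0.01]
[[0.1628, 0.0003, 0.0818, 0.0048]]
now cab X,Y -138.0 1.0
t 24.775 pos [ 565.  -158.5  192.8] yawx 2.7 tool z [ 0.e+00 -1.e-04 -1.e+00] w 23.2 F [-0.39  0.47 -1.55] M [ 0.02  0.16 -0.01]
[[0.034, -0.0008, -0.0159, -0.0002]]
```

View pics/s21_e.png

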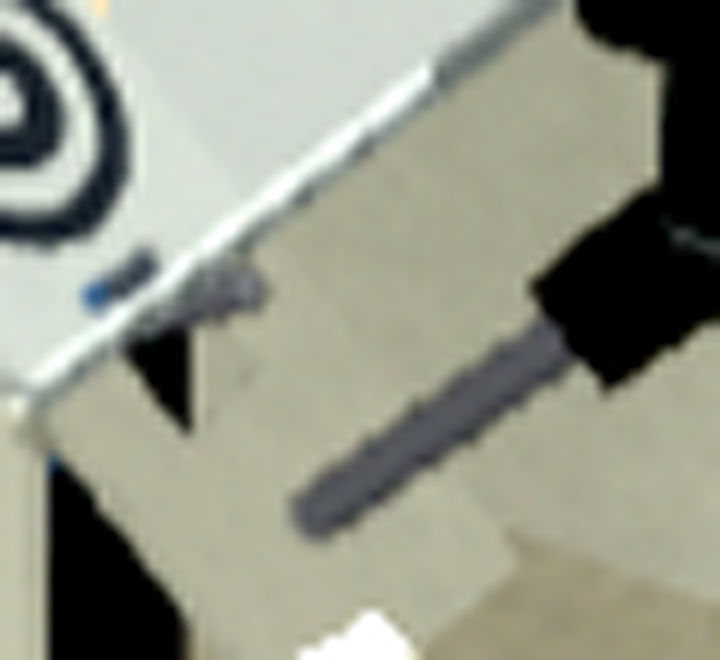

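Call:
{"op": "jog_arm", "data": {"plan": [[[0, 0, 0.001, 0], [0, 0, 0.001, 0], [0, 0, 0.001, 0], [0, 0, 0, 0], [0, 0, 0, 0]]]}}

```text
t: 25.4
position: [565.0, -158.5, 189.8]
ee_rot: [0.219, 0.976, -0.0, 0.0]
wrist_force: [0.1, -0.5, -2.6]
gripper_width: 23.3
```

Call:
{"op": "jog_arm", "data": {"plan": [[[0, 0, 0.0005, 0], [0, 0, 0.0005, 0], [0, 0, 0.0005, 0], [0, 0, 0, 0], [0, 0, 0, 0]]]}}

```text
t: 26.02
position: [565.0, -158.5, 188.3]
ee_rot: [0.219, 0.976, -0.0, 0.0]
wrist_force: [-0.4, -0.4, -2.3]
gripper_width: 23.2
```

```bash
cat > f.py <<'E'
from plant import state,get_image
import numpy as np
F=[];M=[]
for i in range(4):
    s=state();F.append(s["wrist_force"]);M.append(s["wrist_torque"]);
    if i<3:get_image("wrist")
F=np.mean(F,0);M=np.mean(M,0);c,sn=np.cos(-.447),np.sin(-.447)
d=s["position"][:2]-np.array([689,-219])
print("t",s["t"],"Fcab",round(c*F[0]+sn*F[1],2),round(-sn*F[0]+c*F[1],2),round(F[2],2),"My",round(-sn*M[0]+c*M[1],3),"X,Y,Z",round(c*d[0]+sn*d[1],1),round(-sn*d[0]+c*d[1],1),round(s["position"][2],1),"w",round(s["gripper_width"],2))
E
python3 f.py
```

```text
t 26.175 Fcab 0.2 -0.3 -2.28 My 0.187 X,Y,Z -137.9 1.0 188.3 w 23.33
```

Call:
{"op": "jog_arm", "data": {"plan": [[[0, 0, 0.0005, 0], [0, 0, 0.0005, 0], [0, 0, 0.0005, 0], [0, 0, 0, 0], [0, 0, 0, 0]]]}}

```text
t: 26.8
position: [565.1, -158.5, 186.9]
ee_rot: [0.219, 0.976, -0.0, 0.0]
wrist_force: [1.2, -0.0, -2.6]
gripper_width: 23.1
```

```bash
python3 f.py
```

```text
t 26.95 Fcab 0.21 -0.24 -2.9 My 0.201 X,Y,Z -138.0 1.0 186.8 w 23.23
```

Call:
{"op": "jog_arm", "data": {"plan": [[[0, 0, 0.0005, 0], [0, 0, 0.0005, 0], [0, 0, 0.0005, 0], [0, 0, 0, 0], [0, 0, 0, 0]]]}}

```text
t: 27.58
position: [565.1, -158.5, 185.4]
ee_rot: [0.219, 0.976, -0.0, 0.0]
wrist_force: [0.5, 0.1, -2.0]
gripper_width: 23.1
```

```bash
python3 f.py;python3 look.py side s22 290 120 390 210 8;python3 enh.py s22 305 135 365 190 12 60 2.5
```

```text
t 27.725 Fcab 0.43 0.02 -1.28 My -0.007 X,Y,Z -137.9 1.0 185.4 w 23.48
t 27.775 pos [ 565.1 -158.5  185.4] yawx 2.7 tool z [ 1.e-04 -1.e-04 -1.e+00] w 23.0 F [ 1.27 -0.59 -0.91] M [-0.01 -0.02 -0.05]
[[0.1628, 0.0003, 0.0744, 0.0048]]
```

View pics/s22_e.png

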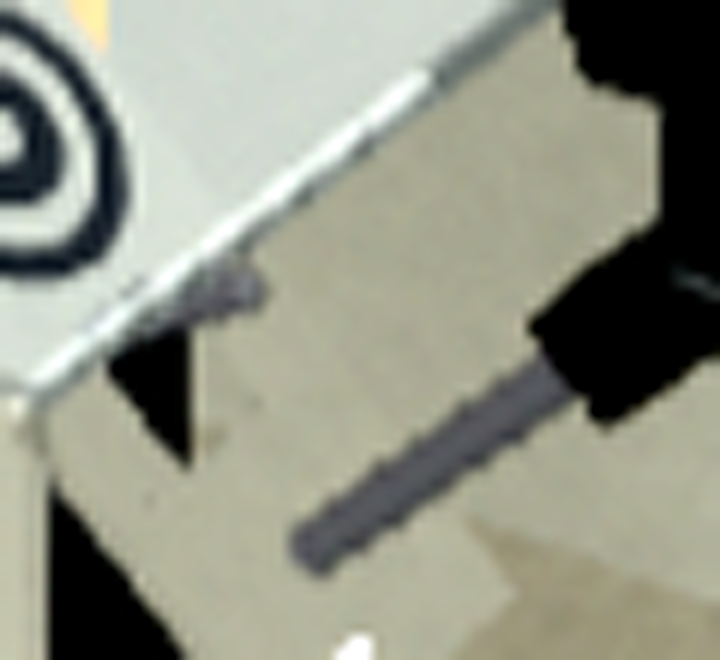

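Call:
{"op": "jog_arm", "data": {"plan": [[[0.001, 0, 0.003, 0], [0.0015, 0, 0.004, 0], [0.0015, 0, 0.004, 0], [0.0015, 0, 0.004, 0], [0.001, 0, 0.003, 0]]]}}

```text
t: 28.4
position: [559.0, -155.6, 167.0]
ee_rot: [0.219, 0.976, -0.0, -0.0]
wrist_force: [-0.2, -0.4, 2.0]
gripper_width: 23.1
```

```bash
python3 f.py;python3 look.py side s23 290 110 430 210 5.5
```

```text
t 28.55 Fcab 1.16 0.03 1.04 My -0.518 X,Y,Z -144.5 1.0 167.2 w 23.34
t 28.6 pos [ 559.1 -155.6  167.2] yawx 2.7 tool z [-3.e-04  0.e+00 -1.e+00] w 23.5 F [ 0.54 -0.39  1.32] M [-0.12 -0.4   0.  ]
[[0.1562, 0.0003, 0.0562, 0.0048]]
```

View pics/s23.png

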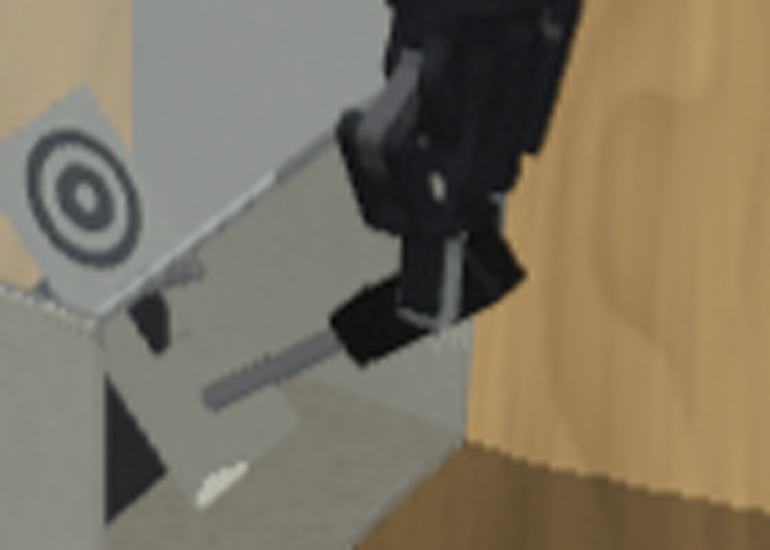

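Call:
{"op": "jog_arm", "data": {"plan": [[[0.0015, 0, 0.004, 0], [0.001, 0, 0.005, 0], [0.001, 0, 0.005, 0], [0.001, 0, 0.005, 0], [0.0005, 0, 0.005, 0]]]}}

```text
t: 29.22
position: [554.5, -153.5, 142.9]
ee_rot: [0.219, 0.976, -0.0, -0.0]
wrist_force: [-0.8, 1.4, 1.4]
gripper_width: 23.5
```

```bash
python3 f.py;python3 look.py side s24 290 110 430 210 5.5
```

```text
t 29.375 Fcab 0.05 0.52 0.72 My -0.358 X,Y,Z -149.7 0.9 143.0 w 23.21
t 29.425 pos [ 554.4 -153.5  143.2] yawx 2.7 tool z [-6.e-04  1.e-04 -1.e+00] w 23.6 F [ 0.91 -0.21  0.35] M [ 0.02 -0.11 -0.06]
[[0.1511, 0.0004, 0.0322, 0.0048]]
```

View pics/s24.png

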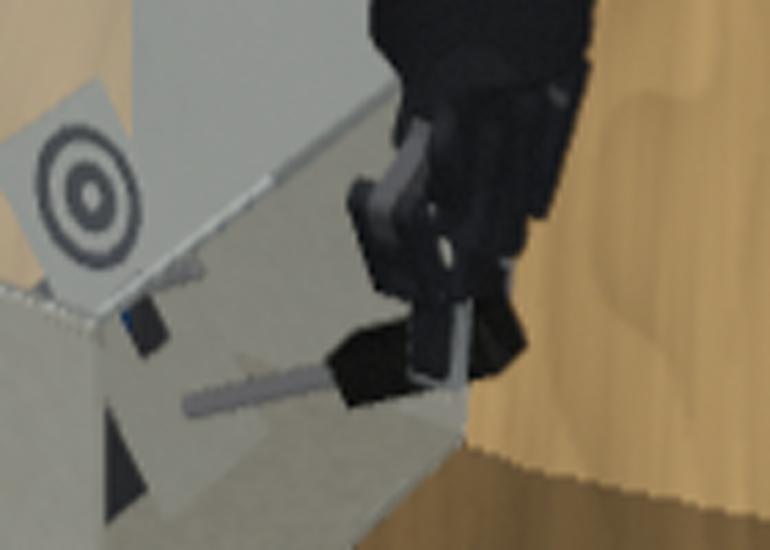

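Call:
{"op": "jog_arm", "data": {"plan": [[[0.0005, 0, 0.004, 0], [0.0004, 0, 0.005, 0], [0, 0, 0.005, 0], [0, 0, 0.005, 0], [0, 0, 0.005, 0]]]}}

```text
t: 30.05
position: [553.0, -152.7, 118.5]
ee_rot: [0.219, 0.976, 0.0, -0.001]
wrist_force: [-5.5, 3.2, 2.2]
gripper_width: 23.4
```

```bash
python3 f.py;python3 look.py side s25 290 110 430 210 5.5
```

```text
t 30.2 Fcab -6.02 0.74 1.58 My 0.936 X,Y,Z -151.3 0.9 118.5 w 23.13
t 30.25 pos [ 552.9 -152.8  118.5] yawx 2.7 tool z [-2.1e-03  6.0e-04 -1.0e+00] w 23.2 F [-5.08  3.71  0.37] M [ 0.62  1.01 -0.02]
[[0.1494, 0.0003, 0.0075, 0.0048]]
```

View pics/s25.png

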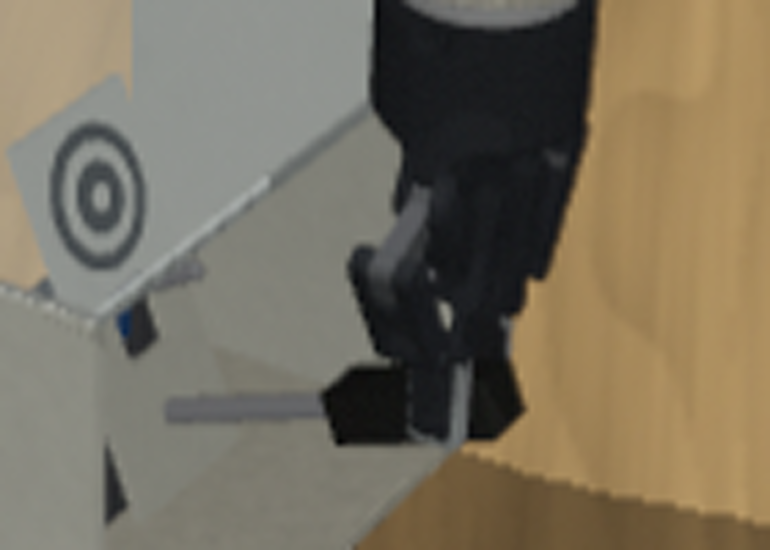

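Call:
{"op": "jog_arm", "data": {"plan": [[[0.001, 0, 0, 0], [0.001, 0, 0, 0], [0, 0, 0, 0], [0, 0, 0, 0], [0, 0, 0, 0]]]}}

```text
t: 30.88
position: [552.2, -152.4, 119.4]
ee_rot: [0.219, 0.976, -0.0, 0.0]
wrist_force: [1.9, -1.1, -0.4]
gripper_width: 23.1
```

```bash
python3 f.py;python3 look.py top t26 400 150 520 270 6; python3 enh.py t26 400 150 520 270 6 40 1.8;python3 enh.py s25 295 130 365 190 11 60 2.5
```

```text
t 31.025 Fcab 2.44 -0.16 -0.43 My -0.676 X,Y,Z -152.2 0.9 119.4 w 23.23
t 31.075 pos [ 552.1 -152.4  119.4] yawx 2.7 tool z [ 3.e-04 -2.e-04 -1.e+00] w 22.9 F [ 3.21 -1.74 -0.51] M [-0.31 -0.66  0.04]
[[0.1486, 0.0003, 0.0084, 0.0048]]
```

View pics/t26_e.png

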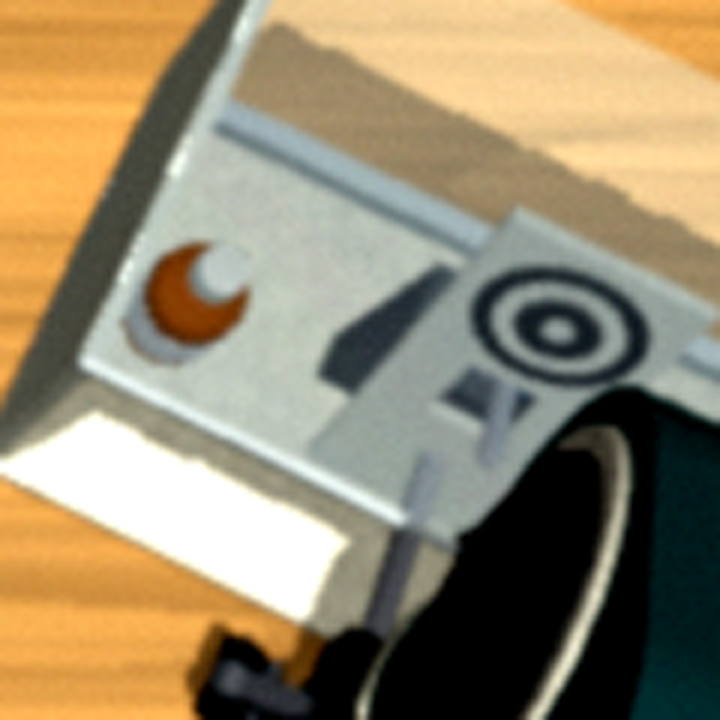

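View pics/s25_e.png

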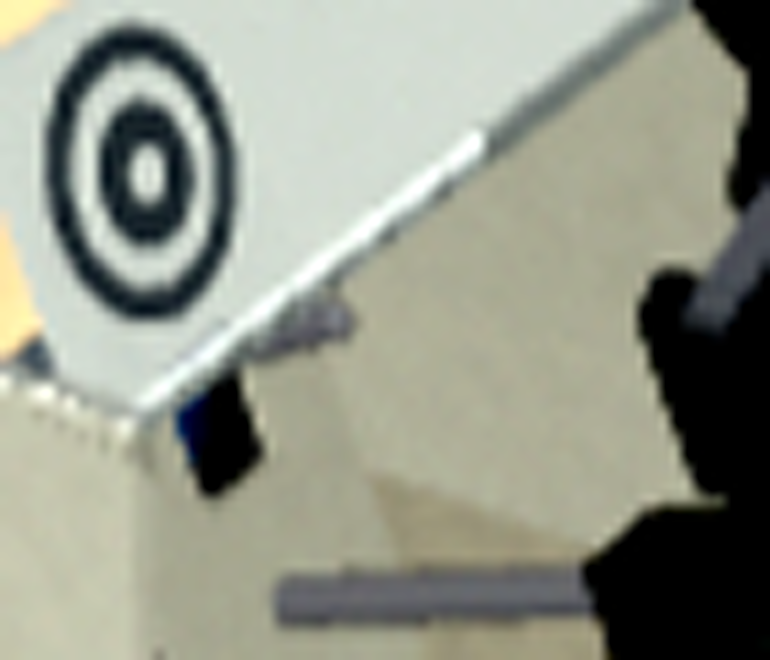

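Call:
{"op": "jog_arm", "data": {"plan": [[[0, 0, 0.002, 0], [0, 0, 0.003, 0], [-0.0005, 0, 0.003, 0], [-0.0005, 0, 0.003, 0], [0, 0, 0.001, 0]]]}}

```text
t: 31.7
position: [552.9, -152.7, 107.0]
ee_rot: [0.219, 0.976, -0.0, -0.0]
wrist_force: [0.7, -0.6, 1.6]
gripper_width: 23.0
```

```bash
python3 f.py
```

```text
t 31.85 Fcab 0.29 0.52 2.12 My -0.495 X,Y,Z -151.5 0.9 107.3 w 23.3
```

Call:
{"op": "jog_arm", "data": {"plan": [[[0, 0, 0.002, 0], [-0.0005, 0, 0.003, 0], [-0.0005, 0, 0.003, 0], [-0.0005, 0, 0.003, 0], [0, 0, 0.001, 0]]]}}

```text
t: 32.48
position: [554.0, -153.3, 94.9]
ee_rot: [0.219, 0.976, -0.0, -0.0]
wrist_force: [-3.6, 2.3, 1.6]
gripper_width: 23.3
```

```bash
python3 f.py;python3 look.py side s27 290 110 430 210 5.5
```

```text
t 32.625 Fcab -4.53 0.27 1.25 My 0.583 X,Y,Z -150.2 0.9 95.1 w 23.17
t 32.675 pos [ 554.  -153.2   95.2] yawx 2.7 tool z [-7.e-04  2.e-04 -1.e+00] w 23.1 F [-4.26  3.2   0.38] M [0.48 0.61 0.03]
[[0.1506, 0.0003, -0.0158, 0.0049]]
```

View pics/s27.png

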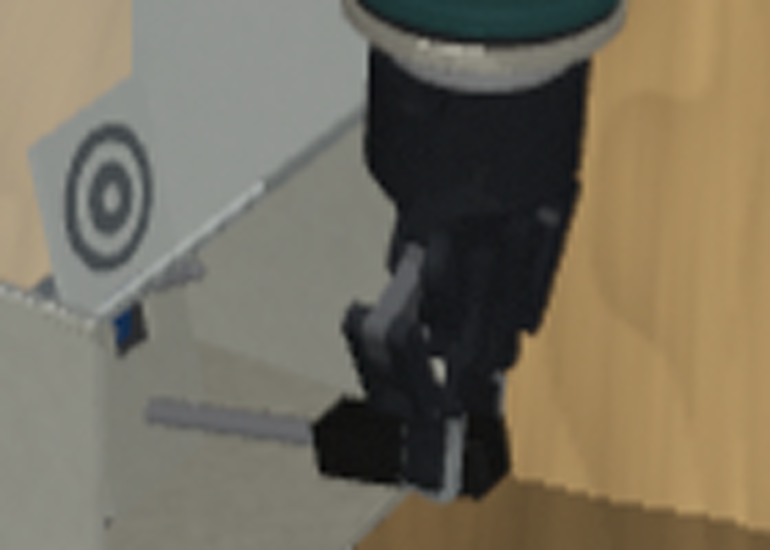

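Call:
{"op": "jog_arm", "data": {"plan": [[[0, 0, 0.002, 0], [-0.0005, 0, 0.002, 0], [-0.0005, 0, 0.002, 0], [-0.0005, 0, 0.002, 0], [0, 0, 0.001, 0]]]}}

```text
t: 33.3
position: [555.5, -154.0, 86.1]
ee_rot: [0.219, 0.976, -0.0, -0.0]
wrist_force: [-3.7, 2.0, 0.3]
gripper_width: 23.6
```

```bash
python3 f.py
```

```text
t 33.45 Fcab -4.7 0.3 0.13 My 0.66 X,Y,Z -148.5 0.9 86.3 w 22.81
```

Call:
{"op": "jog_arm", "data": {"plan": [[[0, 0, 0.002, 0], [-0.0005, 0, 0.002, 0], [-0.0005, 0, 0.002, 0], [-0.0005, 0, 0.002, 0], [0, 0, 0, 0]]]}}

```text
t: 34.08
position: [557.1, -154.8, 78.2]
ee_rot: [0.219, 0.976, -0.0, 0.0]
wrist_force: [-1.8, 1.6, 1.7]
gripper_width: 23.4
```

```bash
python3 f.py;python3 look.py side s28 290 110 430 210 5.5; python3 enh.py s28 285 120 365 190 10 60 2.2
```

```text
t 34.225 Fcab -2.53 0.68 1.47 My 0.069 X,Y,Z -146.8 0.9 78.4 w 23.42
t 34.275 pos [ 557.1 -154.7   78.4] yawx 2.7 tool z [ 2.e-04 -2.e-04 -1.e+00] w 23.0 F [-1.37  1.23  0.92] M [ 0.16 -0.02  0.  ]
[[0.154, 0.0003, -0.0326, 0.0047]]
```

View pics/s28_e.png

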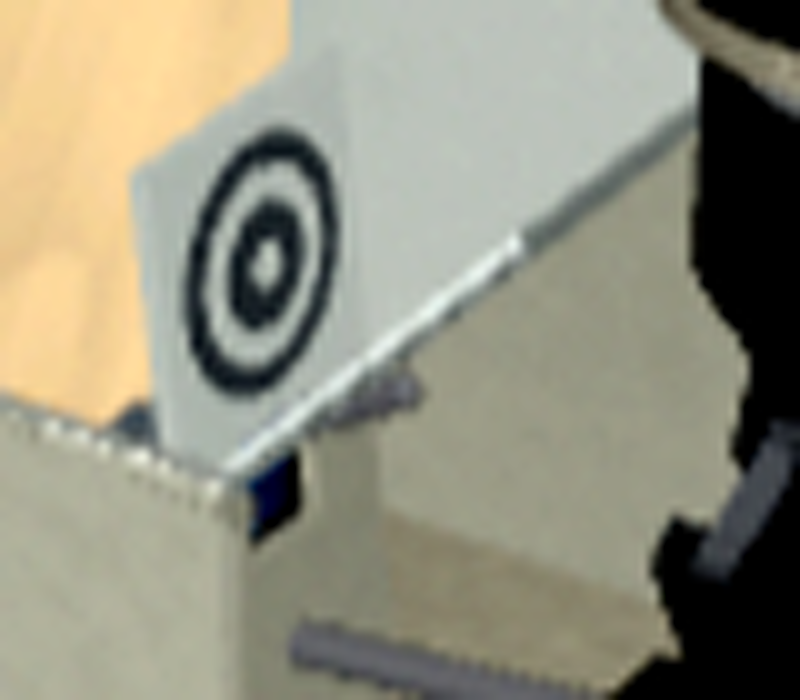

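View pics/s28.png

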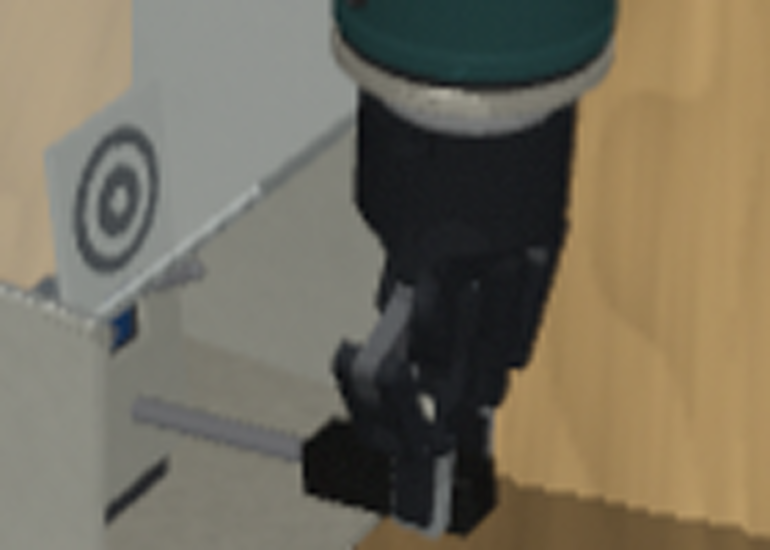

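Call:
{"op": "jog_arm", "data": {"plan": [[[-0.0005, 0, 0.001, 0], [-0.0005, 0, 0.001, 0], [-0.0005, 0, 0.001, 0], [-0.0005, 0, 0.001, 0], [0, 0, 0, 0]]]}}

```text
t: 34.9
position: [558.3, -155.3, 73.9]
ee_rot: [0.219, 0.976, 0.0, -0.001]
wrist_force: [-4.9, 4.3, -0.1]
gripper_width: 23.0
```

```bash
python3 f.py;python3 look.py side s29 290 110 430 210 5.5; python3 look.py top t29 400 150 520 270 6
```

```text
t 35.05 Fcab -6.19 0.96 0.4 My 0.836 X,Y,Z -145.4 1.0 74.0 w 23.38
t 35.1 pos [ 558.3 -155.3   74. ] yawx 2.7 tool z [-1.2e-03  4.0e-04 -1.0e+00] w 23.2 F [-4.47  3.34 -0.19] M [ 0.57  0.71 -0.02]
[[0.1553, 0.0003, -0.037, 0.0049]]
t 35.15 pos [ 558.3 -155.3   74. ] yawx 2.7 tool z [-1.3e-03  4.0e-04 -1.0e+00] w 23.2 F [-5.37  3.1  -0.14] M [ 0.56  0.66 -0.11]
[[0.1553, 0.0003, -0.037, 0.0049]]
```

View pics/s29.png

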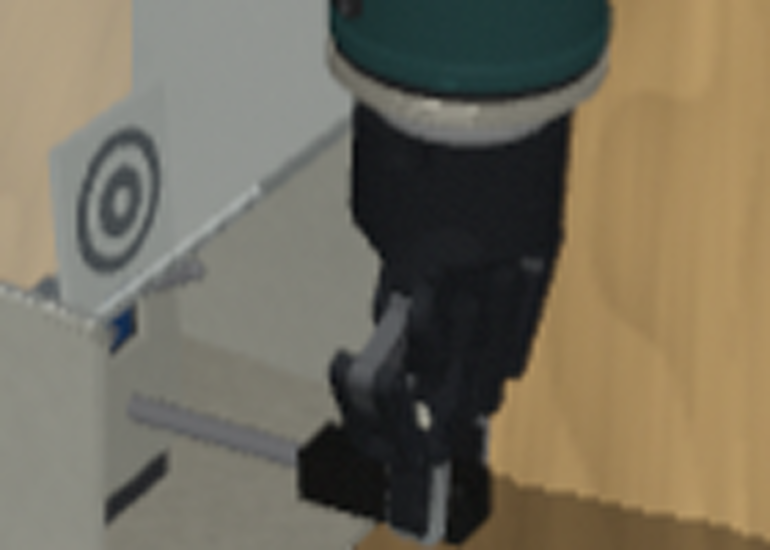

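View pics/t29.png

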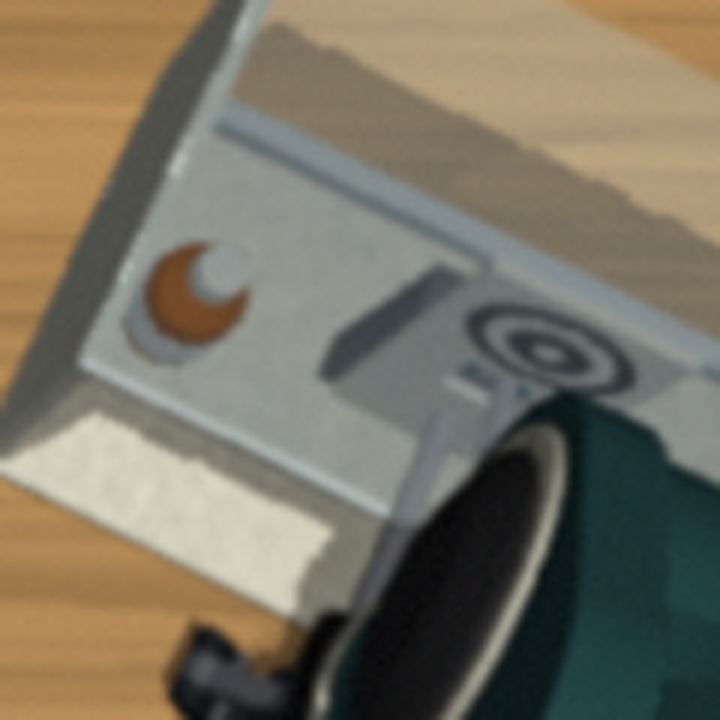

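```bash
cat > fit4.py <<'E'
import pickle,sys
from h import *
from scipy.optimize import least_squares
def fit(side,S,top=None,Tp=None):
    A=-.447
    def P3(q,P):
        th,X,Y,Z,dy=q;x,y,z=P;c,s=np.cos(th),np.sin(th);z=z-85
        x,z=x*c+z*s,-x*s+z*c
        C,D=np.cos(dy),np.sin(dy);x,y=X+C*x-D*y,Y+D*x+C*y
        C,D=np.cos(A),np.sin(A)
        return(689+C*x-D*y,-219+D*x+C*y,Z+z)
    o=[(side,P,u) for P,u in S]+([(top,P,u) for P,u in Tp] if top else [])
    f=lambda q:np.concatenate([np.concatenate([proj(i,P3(q,P))[0]-u for i,P,u in o]),[q[4]*50]])
    r=least_squares(f,[0.1,-4,0,120,0],loss="soft_l1")
    print("tilt deg",np.degrees(r.x[0]).round(1),"eye X,Y,Z",r.x[1:4].round(1),"yaw",r.x[4].round(3));print(f(r.x)[:-1].reshape(-1,2).round(1).tolist())
if __name__=="__main__":
    L=lambda n:pickle.load(open(n+".pkl","rb"))
    s=lambda u,v:(290+u/5.5,110+v/5.5); t=lambda u,v:(400+u/6,150+v/6)
    fit(L("s29"),[((0,35,155),s(50,152)),((0,-35,155),s(160,86)),((-2.5,0,30),s(135,408)),((0,-35,0),s(168,455))],
        L("t29"),[((0,35,155),t(487,258)),((0,-35,155),t(695,368))])
E
python3 fit4.py; python3 enh.py t29 460 180 530 240 11 60 2.5;python3 enh.py s29 285 120 335 205 9 50 2.2
```

```text
tilt deg 3.6 eye X,Y,Z [ -2.9   1.7 116.3] yaw -0.007
[[0.1, 1.2], [-0.4, -0.6], [-1.2, 0.6], [1.4, -3.9], [0.3, 0.6], [-0.4, -0.3]]
```

View pics/t29_e.png

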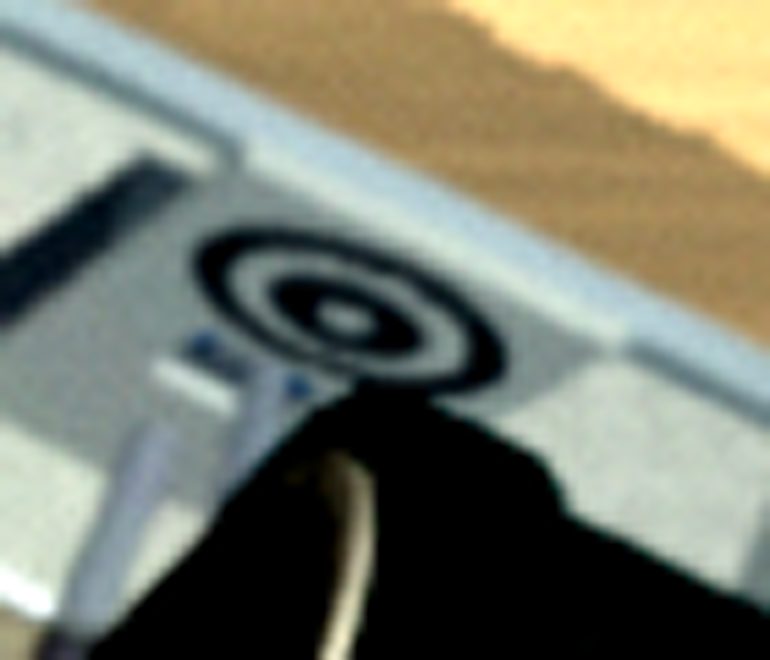

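View pics/s29_e.png

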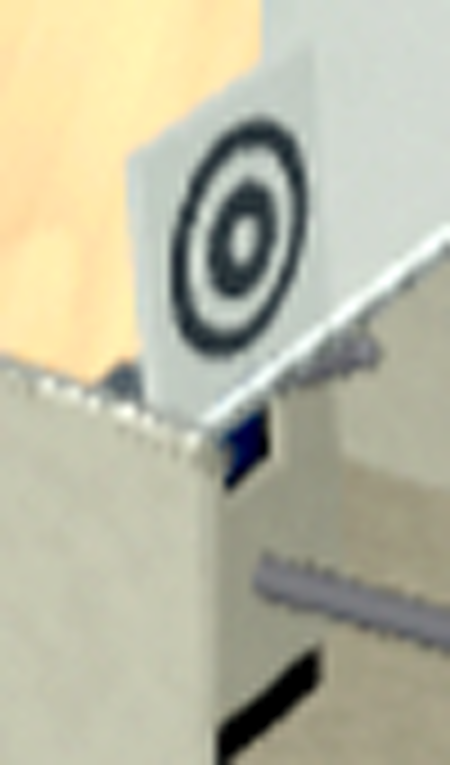

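Call:
{"op": "jog_arm", "data": {"plan": [[[0, 0, 0.001, 0], [0, 0, 0.001, 0], [0, 0, 0.001, 0], [0, 0, 0, 0], [0, 0, 0, 0]]]}}

```text
t: 35.78
position: [558.9, -155.6, 71.4]
ee_rot: [0.219, 0.976, -0.0, 0.0]
wrist_force: [-1.1, 1.4, 2.2]
gripper_width: 23.6
```

```bash
python3 f.py
```

```text
t 35.925 Fcab -2.09 0.64 1.2 My 0.034 X,Y,Z -144.7 0.9 71.4 w 23.38
```

Call:
{"op": "jog_arm", "data": {"plan": [[[0, 0, 0.001, 0], [-0.0005, 0, 0.001, 0], [-0.0005, 0, 0.0005, 0], [0, 0, 0, 0], [0, 0, 0, 0]]]}}

```text
t: 36.55
position: [559.7, -155.9, 68.8]
ee_rot: [0.219, 0.976, -0.0, -0.0]
wrist_force: [-1.4, 1.4, 1.5]
gripper_width: 23.2
```

```bash
python3 f.py;python3 look.py side s30 290 110 430 210 5.5;python3 enh.py s30 285 120 335 205 9 50 2.2
```

```text
t 36.7 Fcab -1.45 0.52 1.85 My -0.065 X,Y,Z -143.9 1.0 68.8 w 23.25
t 36.75 pos [ 559.7 -156.    68.8] yawx 2.7 tool z [-1.e-04 -1.e-04 -1.e+00] w 23.2 F [-0.7   1.58  1.16] M [ 0.12 -0.08  0.04]
[[0.1569, 0.0003, -0.0422, 0.0048]]
```

View pics/s30_e.png

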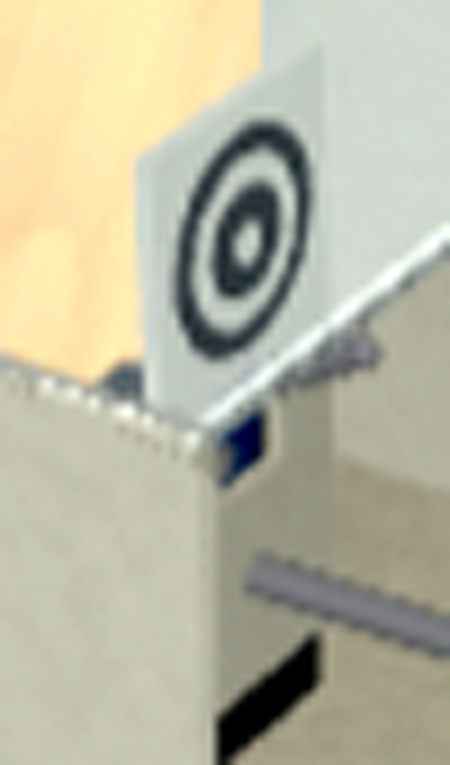

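Call:
{"op": "jog_arm", "data": {"plan": [[[-0.0005, 0, 0.001, 0], [-0.0005, 0, 0.001, 0], [-0.0005, 0, 0.0005, 0], [0, 0, 0, 0], [0, 0, 0, 0]]]}}

```text
t: 37.38
position: [560.6, -156.4, 66.0]
ee_rot: [0.219, 0.976, 0.0, -0.001]
wrist_force: [-3.9, 2.8, -0.1]
gripper_width: 23.3
```

```bash
python3 f.py
```

```text
t 37.525 Fcab -4.97 0.65 0.17 My 0.73 X,Y,Z -142.9 1.0 66.0 w 23.34
```

Call:
{"op": "jog_arm", "data": {"plan": [[[0, 0, 0.0005, 0], [0, 0, 0, 0], [0, 0, 0, 0], [0, 0, 0, 0], [0, 0, 0, 0]]]}}

```text
t: 38.15
position: [560.7, -156.4, 65.6]
ee_rot: [0.219, 0.976, 0.0, -0.0]
wrist_force: [-4.5, 2.8, 0.8]
gripper_width: 23.1
```

Call:
{"op": "jog_arm", "data": {"plan": [[[0, 0, 0, 0], [0, 0, 0, 0], [0, 0, 0, 0], [0, 0, 0, 0], [0, 0, 0, 0]]]}}

```text
t: 38.78
position: [560.7, -156.4, 65.6]
ee_rot: [0.219, 0.976, 0.0, -0.0]
wrist_force: [-4.1, 2.8, 0.8]
gripper_width: 23.0
```

```bash
python3 f.py;python3 look.py side s31 290 110 430 210 5.5;python3 look.py top t31 460 180 530 240 11;python3 enh.py s31 285 120 335 205 9 50 2.2;python3 enh.py t31 460 180 530 240 11 60 2.5
```

```text
t 38.925 Fcab -5.35 1.15 0.13 My 0.743 X,Y,Z -142.8 1.0 65.6 w 23.43
t 38.975 pos [ 560.7 -156.4   65.6] yawx 2.7 tool z [-9.e-04  3.e-04 -1.e+00] w 23.5 F [-5.59  3.37  0.2 ] M [ 0.45  0.52 -0.02]
[[0.158, 0.0003, -0.0454, 0.0048]]
t 39.025 pos [ 560.7 -156.4   65.6] yawx 2.7 tool z [-9.e-04  2.e-04 -1.e+00] w 23.0 F [-5.    3.13  0.01] M [ 0.53  0.51 -0.04]
[[0.158, 0.0003, -0.0454, 0.0049]]
```

View pics/s31_e.png

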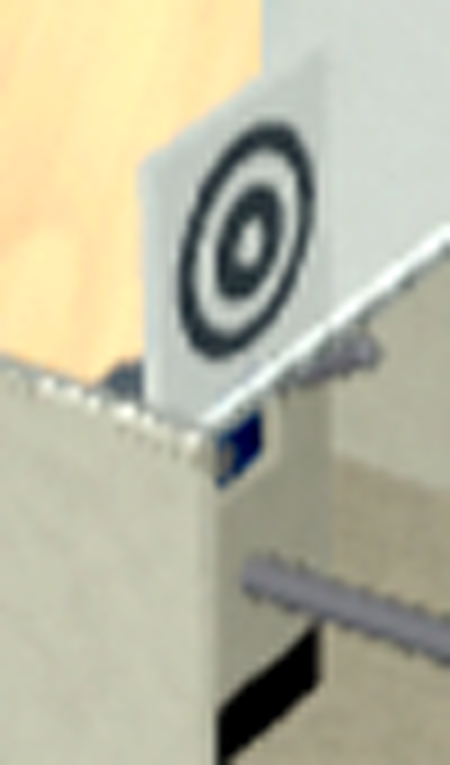

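View pics/t31_e.png

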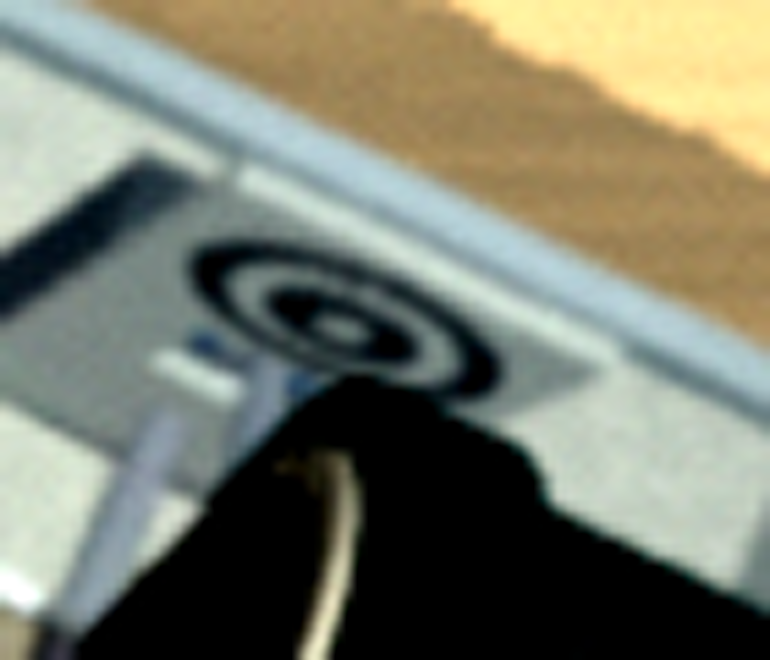

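View pics/s31.png

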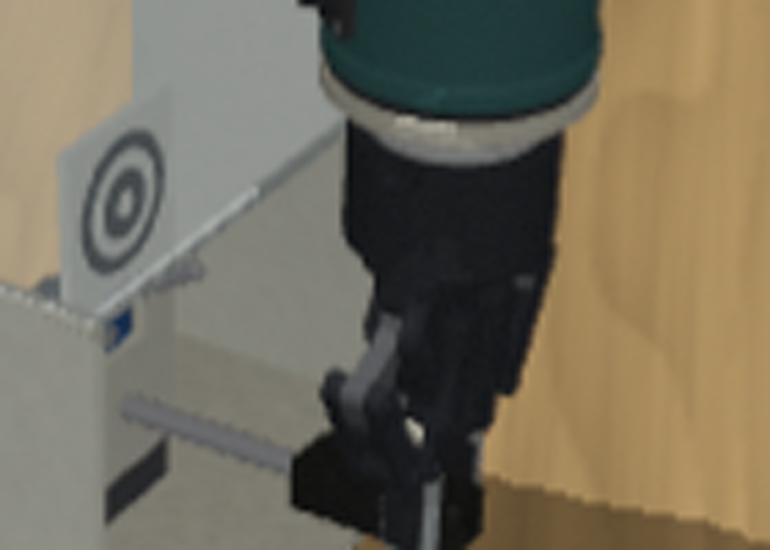

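Call:
{"op": "jog_arm", "data": {"plan": [[[0.0002, 0, 0.001, 0], [0, 0, 0, 0], [0, 0, 0, 0], [0, 0, 0, 0], [0, 0, 0, 0]]]}}

```text
t: 39.65
position: [560.9, -156.5, 64.8]
ee_rot: [0.219, 0.976, -0.0, 0.0]
wrist_force: [-3.3, 2.6, 1.0]
gripper_width: 22.9
```

```bash
python3 f.py
```

```text
t 39.8 Fcab -3.37 1.21 1.31 My 0.322 X,Y,Z -142.5 0.9 64.9 w 23.41
```

Call:
{"op": "jog_arm", "data": {"plan": [[[0, 0, 0.0007, 0], [0, 0, 0, 0], [0, 0, 0, 0], [0, 0, 0, 0], [0, 0, 0, 0]]]}}

```text
t: 40.42
position: [561.0, -156.7, 64.3]
ee_rot: [0.219, 0.976, -0.0, 0.0]
wrist_force: [-0.1, 0.4, 2.9]
gripper_width: 23.3
```

Call:
{"op": "jog_arm", "data": {"plan": [[[0, 0, 0, 0], [0, 0, 0, 0], [0, 0, 0, 0], [0, 0, 0, 0], [0, 0, 0, 0]]]}}

```text
t: 41.05
position: [561.0, -156.6, 64.2]
ee_rot: [0.219, 0.976, -0.0, 0.0]
wrist_force: [0.6, -0.5, 2.2]
gripper_width: 23.1
```

```bash
python3 f.py;python3 look.py wrist w32 0 0 640 480 1
```

```text
t 41.2 Fcab 1.16 -0.07 2.63 My -0.703 X,Y,Z -142.4 0.9 64.2 w 23.49
t 41.25 pos [ 560.9 -156.6   64.2] yawx 2.7 tool z [ 2.e-04 -2.e-04 -1.e+00] w 23.1 F [ 2.15 -0.42  3.48] M [-0.32 -0.64 -0.  ]
[[0.1583, 0.0003, -0.0468, 0.0047]]
```

View pics/w32.png

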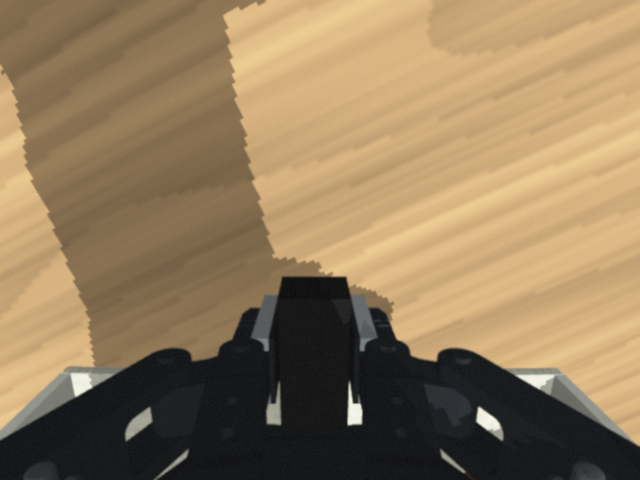

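Call:
{"op": "jog_arm", "data": {"plan": [[[-0.0009, 0, 0, 0], [0, 0, 0, 0], [0, 0, 0, 0], [0, 0, 0, 0], [0, 0, 0, 0]]]}}

```text
t: 41.88
position: [561.3, -156.6, 63.9]
ee_rot: [0.219, 0.976, 0.0, -0.001]
wrist_force: [-4.0, 3.7, 0.7]
gripper_width: 23.1
```

```bash
python3 f.py
```

```text
t 42.025 Fcab -5.55 0.82 0.08 My 0.753 X,Y,Z -142.2 1.0 63.8 w 22.86
```

Call:
{"op": "jog_arm", "data": {"plan": [[[0, 0, 0.0006, 0], [0, 0, 0, 0], [0, 0, 0, 0], [0, 0, 0, 0], [0, 0, 0, 0]]]}}

```text
t: 42.65
position: [561.4, -156.7, 63.4]
ee_rot: [0.219, 0.976, 0.0, -0.0]
wrist_force: [-4.0, 4.0, 0.3]
gripper_width: 23.3
```

Call:
{"op": "jog_arm", "data": {"plan": [[[0, 0, 0, 0], [0, 0, 0, 0], [0, 0, 0, 0], [0, 0, 0, 0], [0, 0, 0, 0]]]}}

```text
t: 43.28
position: [561.4, -156.7, 63.4]
ee_rot: [0.219, 0.976, 0.0, -0.0]
wrist_force: [-4.8, 3.4, 1.2]
gripper_width: 23.3
```

```bash
python3 f.py; python3 look.py side s33 290 110 430 210 5.5;python3 enh.py s33 285 120 335 205 9 50 2.2
```

```text
t 43.425 Fcab -5.49 0.76 0.68 My 0.733 X,Y,Z -142.0 1.0 63.4 w 23.09
t 43.475 pos [ 561.4 -156.7   63.3] yawx 2.7 tool z [-7.e-04  2.e-04 -1.e+00] w 23.0 F [-4.73  3.01  0.71] M [ 0.55  0.57 -0.06]
[[0.1587, 0.0003, -0.0477, 0.0049]]
```

View pics/s33_e.png

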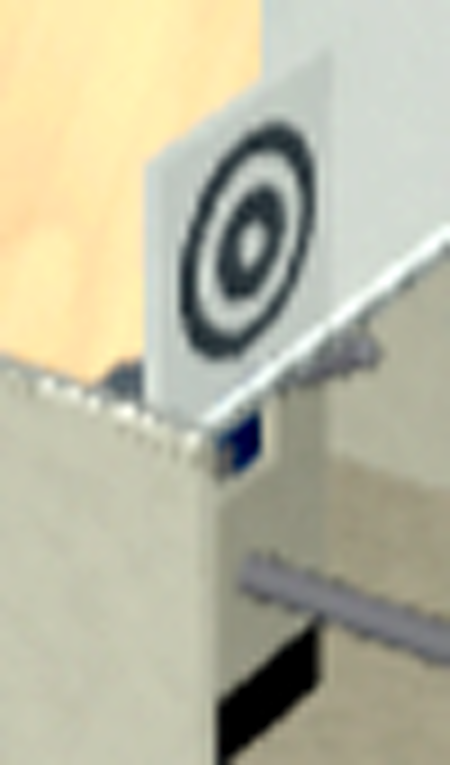

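Call:
{"op": "jog_arm", "data": {"plan": [[[0, 0, 0, 0], [0, 0, 0, 0], [0, 0, 0, 0], [0, 0, 0, 0], [0, 0, 0, 0]]], "gripper": 0.278}}

```text
t: 44.1
position: [561.4, -156.7, 63.3]
ee_rot: [0.219, 0.976, 0.0, -0.0]
wrist_force: [-3.6, 2.8, -0.7]
gripper_width: 23.5
```

Call:
{"op": "jog_arm", "data": {"plan": [[[0, 0, 0, 0], [0, 0, 0, 0], [0, 0, 0, 0], [0, 0, 0, 0], [0, 0, 0, 0]]], "gripper": 0.283}}

```text
t: 44.72
position: [561.7, -157.0, 63.6]
ee_rot: [0.219, 0.976, -0.0, 0.0]
wrist_force: [0.7, 0.5, -0.5]
gripper_width: 24.0
```

Call:
{"op": "jog_arm", "data": {"plan": [[[0, 0, 0, 0], [0, 0, 0, 0], [0, 0, 0, 0], [0, 0, 0, 0], [0, 0, 0, 0]]], "gripper": 0.45}}

```text
t: 45.35
position: [561.6, -156.9, 63.5]
ee_rot: [0.219, 0.976, -0.0, -0.0]
wrist_force: [-0.5, 0.5, 0.7]
gripper_width: 38.8
```

```bash
python3 f.py; python3 look.py side s34 290 110 430 210 5.5;python3 look.py wrist w34 0 0 640 480 1
```

```text
t 45.5 Fcab 0.1 0.14 0.21 My 0.038 X,Y,Z -141.6 1.0 63.5 w 38.29
t 45.55 pos [ 561.7 -156.9   63.5] yawx 2.7 tool z [ 0.e+00 -1.e-04 -1.e+00] w 38.3 F [-0.08  0.45  1.34] M [-0.02 -0.06  0.04]
[[0.1591, 0.0003, -0.0475, 0.0049]]
t 45.6 pos [ 561.7 -156.9   63.5] yawx 2.7 tool z [-0.e+00 -1.e-04 -1.e+00] w 38.5 F [-0.09 -0.61  0.43] M [-0.01 -0.04 -0.02]
[[0.1591, 0.0003, -0.0475, 0.0048]]
```

View pics/s34.png

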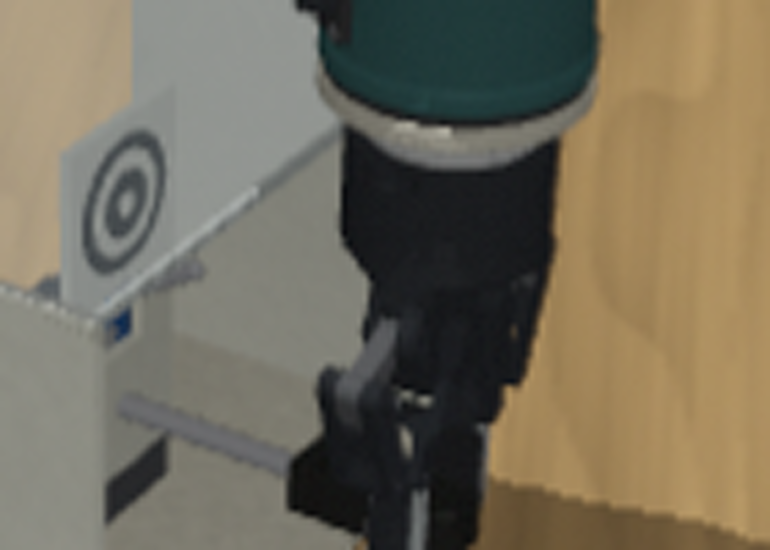

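View pics/w34.png

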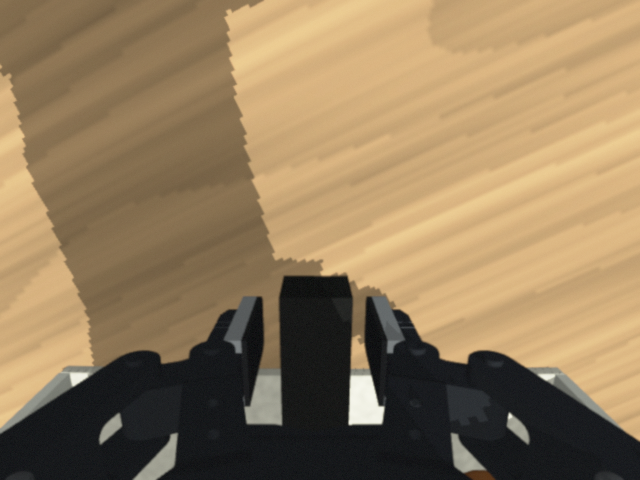

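Call:
{"op": "jog_arm", "data": {"plan": [[[0.004, 0, 0, 0], [0.01, 0, 0, 0], [0.015, 0, 0, 0], [0.02, 0, 0, 0], [0.02, 0, -0.005, 0]]]}}

```text
t: 46.22
position: [497.7, -126.7, 68.4]
ee_rot: [0.219, 0.976, 0.0, -0.0]
wrist_force: [0.9, -0.3, -0.1]
gripper_width: 38.5
```

Call:
{"op": "jog_arm", "data": {"plan": [[[0.01, 0, -0.02, 0], [0.01, 0, -0.03, 0], [0.01, 0, -0.03, 0], [0.005, 0, -0.02, 0], [0, 0, 0, 0]]]}}

```text
t: 46.85
position: [467.4, -112.0, 169.6]
ee_rot: [0.219, 0.976, 0.001, 0.001]
wrist_force: [-0.9, -0.0, -0.5]
gripper_width: 38.2
```

```bash
python3 f.py; python3 look.py side s35 270 90 430 240 5;python3 look.py top t35 400 150 520 270 6
```

```text
t 47.0 Fcab -0.24 -0.28 -0.49 My -0.012 X,Y,Z -246.2 0.4 167.8 w 38.8
t 47.05 pos [ 467.1 -112.3  167.7] yawx 2.7 tool z [-1.2e-03  1.0e-04 -1.0e+00] w 38.4 F [-0.02  0.22 -0.47] M [-0.02  0.04  0.  ]
[[0.0545, 0.0004, 0.0567, 0.0048]]
t 47.1 pos [ 467.2 -112.4  167.7] yawx 2.7 tool z [-1.3e-03 -1.0e-04 -1.0e+00] w 38.5 F [0.67 0.16 0.42] M [ 0.01 -0.04  0.03]
[[0.0547, 0.0004, 0.0567, 0.0048]]
```

View pics/s35.png

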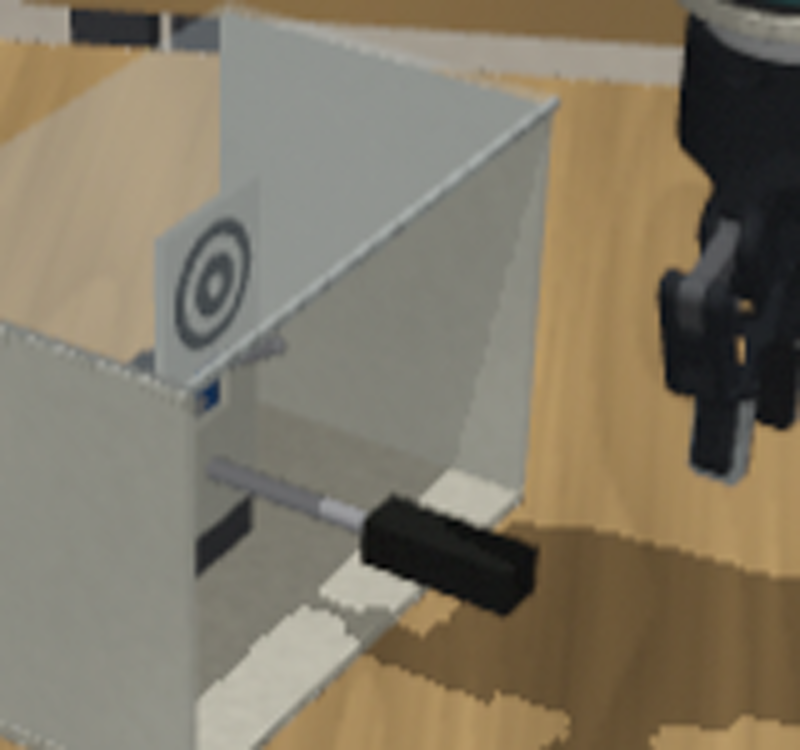

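View pics/t35.png

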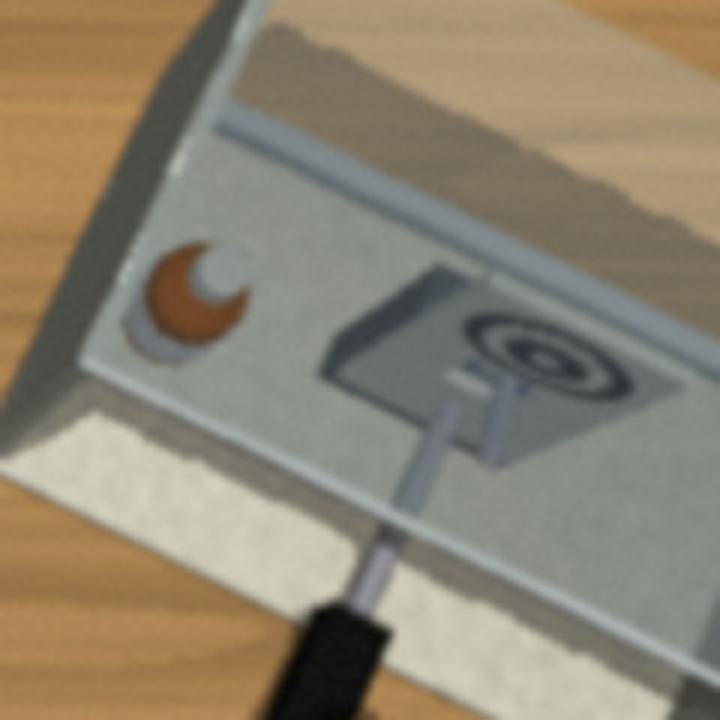

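```bash
python3 - <<'E'
from plant import sign_off
print(sign_off())
E
```

```text
the job is handed in; nothing more can be done
None
```

The target now hangs on the hook inside the cabinet, upright and released, with its grip towards the open front. I handed the job in at about 47 s. It was dropped once on the way.

**What I did**
- I lifted the target out of the cradle by its grip bar. The arm cannot tilt its tool, so I tilted the target by letting the bar turn in a loosened grip.
- With the lower edge resting on the table, I raised the grip until the plate leaned at about 48°. I then passed the window over the hook tip under the roof.
- I felt it touch the hook, turned it upright by lowering the grip, and pressed it against the post. I let go in small steps and backed the arm away.

**What went wrong**
- **Drop:** on my first try at tilting, before I was near the cabinet, I loosened the grip too far and did not check between two steps. The target fell about 9 cm onto the table in front of the cabinet. I picked it up again from there, and the pictures showed no visible harm. Strictly, this breaks "nothing may be dropped".
- **Push on the post:** the plate met the post's top edge a little early while still tilted. The wrist read about 6 N, well below the limit.

**Last checks**
- **Home press:** held for several seconds. The wrist forces showed roughly 3–6 N on the post and an estimated 2–4 N on the hook. For about a second in between, the post contact may have lifted, so I pressed again before letting go. The hook force includes some friction from the post that I could not separate.
- **Final pictures:** the plate stands upright against the post with the hook through its window. The bottle has not moved in the pictures, and I never went near the joystick or motor. The gripper is clear and the wrist force is about zero.
- **Numbers:** the last measured fit was taken while still holding, about 4° before upright. It put the window edge 3 mm from the post face and the lower edge about 31 mm above the table. I did not repeat the fit after letting go.

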